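# Clear the labeller's catch tray into the tote and restart it

## Task

Collect the three finished parts (carton, tip box and square bottle) from the labeller's catch tray and lay them in the tote beside the case already there: each flat on the tote's floor the same way up as it came, none on top of another, set down gently and not dropped. Then, only once all three are in the tote, press the labeller's treadle fully down to its stop for a moment and let it come up again. The case must stay flat in the tote, and the wash bottle, beaker and tube rack are to be left standing where they are.

Things in the scene. Friction and masses are not known exactly. Their poses are not given: they have to be found in the camera images.
- labeller: Fixed labelling machine with open catch tray; left or right of the robot, the tote on the other side. Origin: under the tray's centre; x towards the machine (away from the robot), z up. Tray outside 280 (x) x 260 (y) x 40 mm, walls and floor 4 mm. Housing: x 175 to 355 mm, 220 mm wide (y), 150 mm high, paper roll on top to 185 mm; chute lip 60 mm high over the tray's far wall from x 138 mm.
- tote: Open grey tote, fixed, 270 (x) x 250 (y) x 60 mm high outside, walls and floor 5 mm (inside 260 x 240). Origin: on the bench under its centre; x roughly away from the robot, z up. Holds the case in one of two quarters (-x -y or +x +y); in the other lies a flat paper slip of no account: parts may be laid on it.
- carton: Finished cardboard carton, plain with a strip of paper tape along it, 110 (x) x 56 (y) x 40 mm (z), about 0.2 kg. Lies flat in the tray. Origin: centre of its underside.
- tipbox: Finished pipette tip box, closed, white with a grey lid, 88 (x) x 58 (y) x 48 mm (z), about 0.15 kg. It lies on top of the carton, roughly crosswise. Origin: centre of its underside.
- bottle: Finished square plastic bottle, capped, lying on its side in the tray, next to the carton, about 0.2 kg. Its body is 78 mm long and 50 x 50 mm, from x -56 to +22 mm; neck and round black cap (36 mm across) reach to x +56 mm. Origin: on its underside at the middle of the whole length; z up as it lies.
- case: Closed white case with a black seam, 100 (x) x 54 (y) x 42 mm (z), 0.25 kg, already packed in the tote and lying flat there, its length roughly along the tote's x; loose. It must stay flat in the tote. Origin: centre of its underside.
- treadle_base: Fixed dark steel base of the treadle, 130 (x) x 90 (y) x 8 mm; origin centre of its underside, z up. It stands between tray and tote. The treadle's hinge axis runs along y, 50 mm from the origin in +x (far from the robot), 25 mm above the bench.
- treadle (a joint): Hinged spring treadle plate, 110 mm long and 70 mm wide, whose free end (towards the robot, -x of the base) stands up. 0 rad: up, at rest. 0.25 rad: fully down at its stop, the plate then level. A spring returns it; it needs about 5 N at the pad to start and 11 N at the stop.
- treadle_pad (a point): Point to press: middle of the black rubber pad on top of the treadle plate, 85 mm from the hinge, moving with it. About 54 mm above the bench at rest and 33 mm at the stop.
- washbottle: White wash bottle with an orange cap and spout, 66 mm in diameter, 155 mm high, standing between tray and tote, nearer or farther than the treadle; leave alone. Origin: centre of its underside.
- beaker: Empty glass beaker, 72 mm in diameter, 90 mm high, at the near left or right, between robot and tray or tote; leave alone. Origin: centre of its underside.
- rack: Blue tube rack with white caps, 60 (x) x 140 (y) x 59 mm high, at the near right or left, opposed to the beaker; leave alone. Origin: centre of its underside.
Not all that is in view belongs to the job. Leave any pink look-alike of the bottle alone.

How it is judged (in metres and radians):
On the way, in this order (a step that is already met when the one before it is completed fails the run):
1. carton, tip box and bottle all lie flat on the tote's floor (x of carton in the frame of tote between -0.085 and 0.085 m and y of carton in the frame of tote between -0.1 and 0.1 m and z of each of carton, tipbox, bottle in the frame of tote below 0.015 m and angle between each of carton, tipbox, bottle's own z axis and vertical below 0.15 rad and x of tipbox in the frame of tote between -0.085 and 0.085 m and y of tipbox in the frame of tote between -0.1 and 0.1 m and x of bottle in the frame of tote between -0.085 and 0.085 m and y of bottle in the frame of tote between -0.1 and 0.1 m), for 0.2 s.
2. the treadle is held down at its stop (above 0.225 rad) (value of joint treadle above 0.225 rad), for 0.2 s.
At the end, for the whole second after the job is handed in: Carton, tip box, bottle and case all lie in the tote, on its floor (underside within 15 mm of the bench), upright within 0.15 rad, at rest (under 20 mm/s), their origins within 85 mm in x and 100 mm in y of the tote's centre; the treadle has come up again (below 0.04 rad) (all of step 1 and x of case in the frame of tote between -0.085 and 0.085 m and y of case in the frame of tote between -0.1 and 0.1 m and z of case in the frame of tote below 0.015 m and angle between case's own z axis and vertical below 0.15 rad and linear speed of each of carton, tipbox, bottle, case below 0.02 m/s and value of joint treadle below 0.04 rad); the robot touches nothing.
It fails at once if the treadle is worked before all three parts lie in the tote (value of joint treadle above 0.15 rad and not (x of carton in the frame of tote between -0.085 and 0.085 m and y of carton in the frame of tote between -0.1 and 0.1 m and z of each of carton, tipbox, bottle in the frame of tote below 0.015 m and angle between each of carton, tipbox, bottle's own z axis and vertical below 0.15 rad and x of tipbox in the frame of tote between -0.085 and 0.085 m and y of tipbox in the frame of tote between -0.1 and 0.1 m and x of bottle in the frame of tote between -0.085 and 0.085 m and y of bottle in the frame of tote between -0.1 and 0.1 m)).
It fails at once if a part is dropped into the tote (let go of and falling there faster than 0.65 m/s) ((x of carton in the frame of tote between -0.12 and 0.12 m and y of carton in the frame of tote between -0.12 and 0.12 m and z of carton in the frame of tote below 0.07 m and linear speed of carton above 0.65 m/s and contact force between carton and the fingers below 0.2 N) or (x of tipbox in the frame of tote between -0.12 and 0.12 m and y of tipbox in the frame of tote between -0.12 and 0.12 m and z of tipbox in the frame of tote below 0.07 m and linear speed of tipbox above 0.65 m/s and contact force between tipbox and the fingers below 0.2 N) or (x of bottle in the frame of tote between -0.12 and 0.12 m and y of bottle in the frame of tote between -0.12 and 0.12 m and z of bottle in the frame of tote below 0.07 m and linear speed of bottle above 0.65 m/s and contact force between bottle and the fingers below 0.2 N)).
It fails at once if wash bottle, beaker or rack is displaced by more than 30 mm or tipped ((distance of washbottle from where it was at the start of the episode above 0.03 m or angle between washbottle's own z axis and vertical above 0.4 rad) or (distance of beaker from where it was at the start of the episode above 0.03 m or angle between beaker's own z axis and vertical above 0.4 rad) or (distance of rack from where it was at the start of the episode above 0.03 m or angle between rack's own z axis and vertical above 0.4 rad)).
It also fails if it takes over 72 s, if anything falls off the work surface, if the arm or the gripper's body presses on something with over 40 N, if the wrist force passes 120 N, or if a joint passes its speed limit or range.

## Robot

A 7-joint arm with a two-finger parallel gripper is mounted at the origin on the work surface. World frame = base frame: x ahead of the robot, y to its left, z up, the work surface at z = 0. Lengths are in mm, angles in rad, forces in N, time in s.
With the tool pointing down it reaches from about 400 to 875 mm from the base axis. Payload 4.4 kg.
Tool frame: the origin (TCP) lies between the finger pads; the fingertips stand 11 mm ahead of it and the grasp point (between the pads) lies 8 mm behind it; y points along the fingers, x is the direction in which the jaws open and shut, and the axes are right-handed (so a half turn about y gives the same grasp; the last joint's range is limited). The gripper opens to 85 mm and grips with 20 to 120 N. Pads are 22 mm wide; open, the fingers measure 114 mm over their backs; the gripper's body (76 mm by 85 mm) begins 54 mm behind the grasp point. The pads swing forward as they close: fully open they stand 13 mm farther back than shut.
Start: joints at [1.167, 0.628, 0.038, 1.517, -0.027, 0.996, -0.02], TCP at [215.446, -613.271, 217.713] pointing down, gripper open.
Joint ranges: [-3.06, 3.06], [-0.37, 2.12], [-1.25, 1.32], [0.18, 2.47], [-1.1, 4.24], [0.23, 1.98], [-2.94, 2.94]. Speed limits (rad/s): [2.57, 2.57, 3.14, 3.14, 3.14, 3.14, 3.14].

## Interface

Orientations are given as [roll, pitch, yaw] about the fixed x, y, z axes, in that order (R = Rz(yaw) Ry(pitch) Rx(roll)).
In Python, from cell import * gives the robot as it stands.
- The arm moves only by the shell command python3 -m jog 'ROWS'. ROWS is JSON, a list of rows, each an object of numbers: "x", "y", "z": the shift along the tool's x, y, z in mm; "ax", "ay", "az": the turn, a rotation vector about the tool's x, y, z in rad; "grip": the finger opening in mm, from 0 to 85.4. In form: [{"x": .., "y": .., "z": .., "ax": .., "ay": .., "az": .., "grip": ..}, ...]. A call has 1 to 5 rows; each row is the pose to reach, as a shift and turn from the pose commanded when the call began, along the tool's axes at that moment; what a row does not reach only later rows make up. A row lasts 1/10 s, in which the tool goes at most 50 mm and 8.59 degrees, less where a joint would pass 70% of its speed; a pose out of reach is approached as far as the arm can. A call with a gripper value outside its range is refused whole. The fingers move at their own pace and stop on an object; the grip force is fixed at half the most. Time passes only in rows, so rows that repeat a pose let the fingers close. It gives the time, the measured TCP pose, the force and the opening at its end, in the units of the state.
- read_state(): the state, without advancing time (a new reading comes with each control period).
- get_image(name): name is "scene" or "top" or "wrist"; returns a dict with "color" (480x640x3 uint8, red, green, blue), "vfov" (degrees; the focal length in pixels is half the picture's height over the tangent of half this angle, whatever the lens; pixels are square), "cx", "cy" (the principal point, pixels), "camera_from_world" (4x4, takes a point from world to camera coordinates). Camera axes: x right, y down, z forward; pixel columns grow to the right and rows downward; lengths in mm; the calibration is good to about 2 mm. A picture is of the moment at which its call begins. There is no depth.
- finish_job(): hands the job in, once; it reports no verdict.
The state is a dict: "clock": time; "qpos": joint angles; "qd": joint speeds; "tau": joint torques, N m; "eef_pos": TCP position; "tool_rot": TCP orientation; "force": force on the tool from outside, world axes, zero at the start; "torque": the same for the moment, N m; "width": finger opening in mm.
Only numpy, scipy, OpenCV 4.12 (cv2) and the standard library are available. Lean on these libraries where they do the work, as an engineer would, in place of code of your own. Each camera call takes 0.05 s, during which the arm holds its last target.

## Working session

There is one attempt and no reset: what is moved stays moved. The work goes in short steps, Python scripts to look and compute and a shell command to move; the robot and the scene stay as the last step left them, time stands still between calls to the robot, and variables do not carry over. Pictures are saved under pics/ and viewed, and the job is handed in when it is done.

```bash
mkdir -p pics; ls
cat > h.py <<'E'
from cell import *
import numpy as np, cv2
def snap(name,fn):
    im=get_image(name); cv2.imwrite('pics/'+fn,im['color'][:,:,::-1])
    import pickle; pickle.dump(im,open('pics/'+fn+'.pkl','wb')); return im
def K(im):
    f=240/np.tan(np.radians(im['vfov'])/2); return f
def pix(im,u,v,z):
    f=K(im);T=np.array(im['camera_from_world']);R=T[:3,:3];t=T[:3,3]
    d=R.T@np.array([(u-im['cx'])/f,(v-im['cy'])/f,1]);c=-R.T@t
    return (c+d*(z-c[2])/d[2]).round(1)
def proj(im,p):
    f=K(im);T=np.array(im['camera_from_world']);q=T[:3,:3]@np.array(p,float)+T[:3,3]
    return (im['cx']+f*q[0]/q[2],im['cy']+f*q[1]/q[2])
E
python3 - <<'E'
from h import *
for n in ['scene','top','wrist']:
    im=snap(n,n+'0.png');print(n,im['vfov'],im['cx'],im['cy'],np.array(im['camera_from_world']).round(3).tolist())
print(read_state())
E
```

```text
pics
scene 50.93056540656259 319.6041049660546 242.80834436786387 [[-0.57, 0.821, 0.015, 362.487], [0.447, 0.326, -0.833, -143.003], [-0.689, -0.469, -0.552, 1471.624], [0.0, 0.0, 0.0, 1.0]]
top 55.19135505379775 317.81794476601004 239.2498856097803 [[0.01, -1.0, -0.002, -85.105], [-0.993, -0.01, -0.114, 467.196], [0.114, 0.003, -0.993, 1193.744], [0.0, 0.0, 0.0, 1.0]]
wrist 68.85195148314875 318.8706915560925 238.2120007558727 [[0.332, -0.943, -0.002, -648.511], [-0.9, -0.317, 0.299, -38.968], [-0.283, -0.098, -0.954, 379.64], [0.0, 0.0, 0.0, 1.0]]
{'clock': 0.15, 'qpos': array([ 1.1672076 ,  0.62916769,  0.03843995,  1.51807816, -0.02698954,
        0.99626255, -0.01998151]), 'qd': array([-0.00026367, -0.00398151,  0.00014569, -0.00364409,  0.00097353,
        0.00075493, -0.00121219]), 'tau': array([ 9.24065971e-04, -5.63802266e+01,  1.22788690e+00, -1.93650556e+01,
        1.12342098e-02,  7.44108955e-03, -9.14081994e-06]), 'eef_pos': array([ 215.29546425, -612.83047897,  216.99736738]), 'tool_rot': array([-1.57080654e+00,  1.39811778e-03, -1.23297523e+00]), 'force': array([-0.00545973, -0.49966041, -0.54248907]), 'torque': array([ 0.00616466, -0.05383837, -0.04003971]), 'width': 85.68025215331528}
```

View pics/scene0.png

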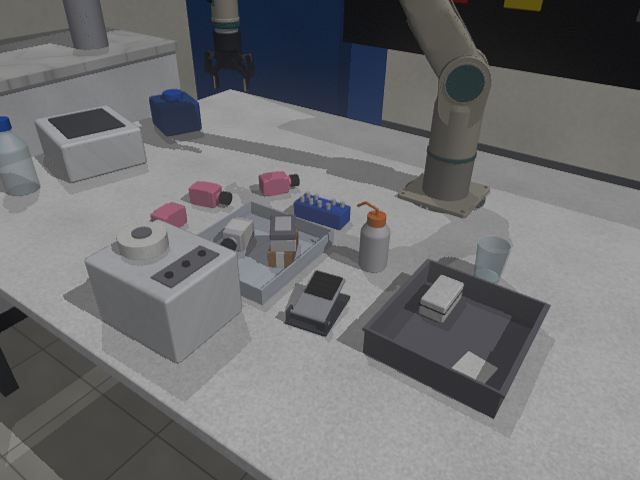

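View pics/top0.png

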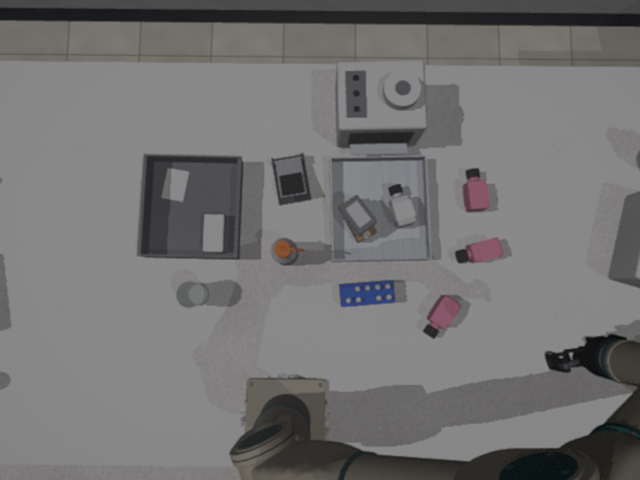

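Run:
```python
from h import *
c=cv2.imread('pics/top0.png')
cv2.imwrite('pics/crop_tray.png',cv2.resize(c[140:270,325:440],None,fx=4.5,fy=4.5,interpolation=cv2.INTER_CUBIC))
cv2.imwrite('pics/crop_tote.png',cv2.resize(c[145:315,130:320],None,fx=3.5,fy=3.5,interpolation=cv2.INTER_CUBIC))
```

```text
(no output)
```

View pics/crop_tray.png

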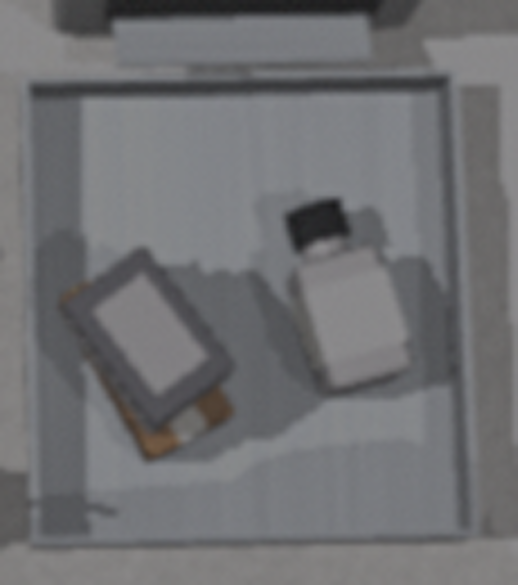

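View pics/crop_tote.png

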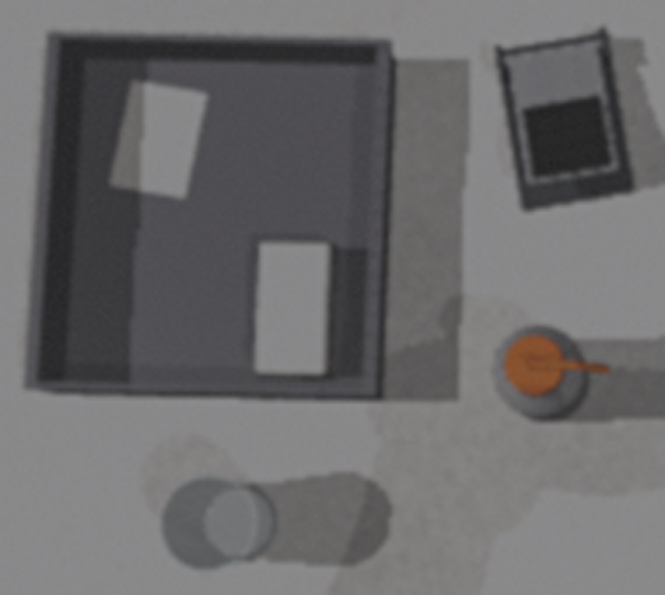

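Run:
```python
from h import *
import pickle
im=pickle.load(open('pics/top0.png.pkl','rb'))
A=lambda l,z:[print(n,pix(im,325+a/4.5,140+b/4.5,z)) for n,a,b in l]
B=lambda l,z:[print(n,pix(im,130+a/3.5,145+b/3.5,z)) for n,a,b in l]
print('tray');A([('tl',27,80),('tr',450,75),('br',475,537),('bl',28,547)],40)
print('tip');A([('a',145,248),('b',236,365),('c',155,427),('d',73,320)],92)
print('carton');A([('l',63,300),('b',147,460),('r',233,408)],44)
print('bottle');A([('',298,280),('',378,252),('',410,350),('',328,388)],54);A([('cap',317,225)],45)
print('tote');B([('tl',50,35),('tr',388,42),('br',380,395),('bl',27,387)],60)
print('case');B([('tl',256,240),('tr',330,240),('br',328,375),('bl',254,373)],47)
print('pad');B([('',525,105),('',602,97),('',612,168),('',533,178)],54)
print('wash');B([('',535,363)],155);print('beaker');B([('',218,523)],45)
print('rack',pix(im,340,284,59),pix(im,395,305,59))
```

```text
tray
tl [ 686.9 -113.5   40. ]
tr [ 692.5 -365.6   40. ]
br [ 416.6 -375.7   40. ]
bl [ 408.2 -116.    40. ]
tip
a [ 574.5 -179.5   92. ]
b [ 508.2 -230.6   92. ]
c [ 472.6 -185.2   92. ]
d [ 532.9 -139.    92. ]
carton
l [ 553.3 -135.4   44. ]
b [ 459.3 -184.8   44. ]
r [ 490.3 -234.9   44. ]
bottle
 [ 564.6 -271.8   54. ]
 [ 581.6 -318.6   54. ]
 [ 523.9 -336.5   54. ]
 [ 501.2 -288.7   54. ]
cap [ 599.4 -284.7   45. ]
tote
tl [683.6 380.4  60. ]
tr [680.7 125.   60. ]
br [413.9 123.   60. ]
bl [417.2 383.1  60. ]
case
tl [530.7 222.1  47. ]
tr [531.2 166.4  47. ]
br [429.4 164.5  47. ]
bl [430.3 219.7  47. ]
pad
 [634.7  21.2  54. ]
 [641.4 -36.8  54. ]
 [586.9 -45.1  54. ]
 [578.7  14.1  54. ]
wash
 [429.9   2.  155. ]
beaker
 [319.2 242.4  45. ]
rack [ 349.7 -138.3   59. ] [ 297.9 -278.5   59. ]
```

```bash
cat >> h.py <<'E'
from scipy.spatial.transform import Rotation as Ro
def go(x,y,z,yawdeg):
    """print shift/turn from measured pose to target (tool down, tool-x at yawdeg)"""
    s=read_state();R=Ro.from_euler('xyz',s['tool_rot'])
    d=R.inv().apply(np.array([x,y,z])-s['eef_pos'])
    T=Ro.from_euler('xyz',[-np.pi/2,0,np.radians(yawdeg)])
    a=(R.inv()*T).as_rotvec()
    print('t',round(s['clock'],2),'pos',s['eef_pos'].round(1),'yaw',np.degrees(s['tool_rot'][2]).round(1),'w',round(s['width'],1),'F',s['force'].round(1))
    print('shift',d.round(1),'turn',a.round(3))
E
python3 -m jog '[{"x":-30,"z":30,"y":-30},{"x":-70,"z":65,"y":-60},{"x":-105,"z":100,"y":-80,"ay":-0.1},{"x":-140,"z":135,"y":-80,"ay":-0.2},{"x":-175,"z":170,"y":-80,"ay":-0.3}]'
python3 -c "
from h import *
go(520,-195,300,-52.4)"
```

```text
t 0.15 pos [ 215.3 -612.8  217. ] yaw -70.6 w 85.7 F [-0.  -0.5 -0.5]
shift [-293.3  -82.6  426. ] turn [-0.    -0.318 -0.001]$[0]: bad value
```

```bash
python3 -m jog '[{"x":-30,"y":-30,"z":30,"ax":0,"ay":0,"az":0,"grip":85},{"x":-70,"y":-60,"z":65,"ax":0,"ay":0,"az":0,"grip":85},{"x":-105,"y":-80,"z":100,"ax":0,"ay":-0.1,"az":0,"grip":85},{"x":-140,"y":-80,"z":135,"ax":0,"ay":-0.2,"az":0,"grip":85},{"x":-160,"y":-80,"z":160,"ax":0,"ay":-0.3,"az":0,"grip":85}]'
python3 -c "
from h import *
go(520,-195,300,-52.4)"
```

```text
clock: 0.65
eef_pos: [314.0, -407.5, 298.7]
tool_rot: [-1.571, -0.002, -0.929]
force: [0.9, -0.9, 0.1]
width: 85.0
t 0.65 pos [ 314.  -407.5  298.7] yaw -53.2 w 85.0 F [ 0.9 -0.9  0.1]
shift [-46.9  -1.3 292.2] turn [-0.    -0.015  0.002]
```

```bash
python3 -m jog '[{"x":-8,"y":0,"z":45,"ax":0,"ay":0,"az":0,"grip":85},{"x":-16,"y":0,"z":92,"ax":0,"ay":0,"az":0,"grip":85},{"x":-24,"y":0,"z":140,"ax":0,"ay":0,"az":0,"grip":85},{"x":-32,"y":0,"z":188,"ax":0,"ay":0,"az":0,"grip":85},{"x":-40,"y":0,"z":236,"ax":0,"ay":0,"az":0,"grip":85}]'
python3 -m jog '[{"x":-6,"y":0,"z":40,"ax":0,"ay":0,"az":0,"grip":85},{"x":-6,"y":0,"z":55,"ax":0,"ay":0,"az":0,"grip":85},{"x":-6,"y":0,"z":55,"ax":0,"ay":0,"az":0,"grip":85}]'
python3 -c "
from h import *
go(520,-195,300,-52.4);snap('wrist','w1.png')"
```

```text
clock: 1.15
eef_pos: [480.1, -235.1, 297.7]
tool_rot: [-1.571, -0.0, -0.933]
force: [0.3, 0.3, -0.1]
width: 85.1
clock: 1.45
eef_pos: [521.3, -196.8, 297.3]
tool_rot: [-1.57, 0.001, -0.928]
force: [-1.3, 0.1, -0.5]
width: 84.9
t 1.45 pos [ 521.3 -196.8  297.3] yaw -53.2 w 84.9 F [-1.3  0.1 -0.5]
shift [-2.2 -2.7  0. ] turn [-0.001 -0.014 -0.001]
```

View pics/w1.png

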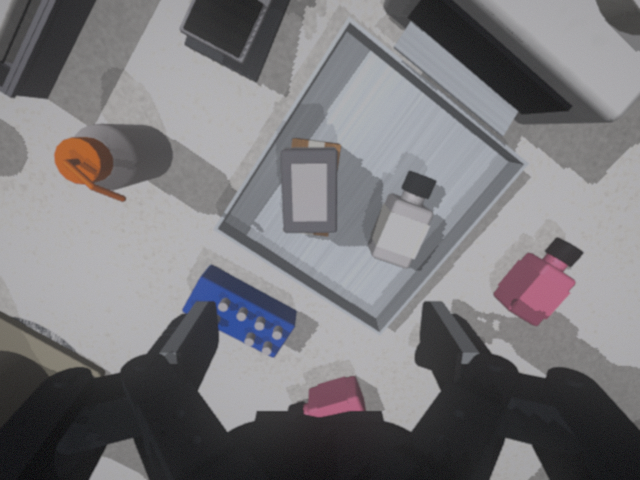

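Run:
```python
from h import *
c=cv2.imread('pics/w1.png')
cv2.imwrite('pics/w1c.png',cv2.resize(c[120:280,250:450],None,fx=3.75,fy=3.75,interpolation=cv2.INTER_CUBIC))
```

```text
(no output)
```

View pics/w1c.png

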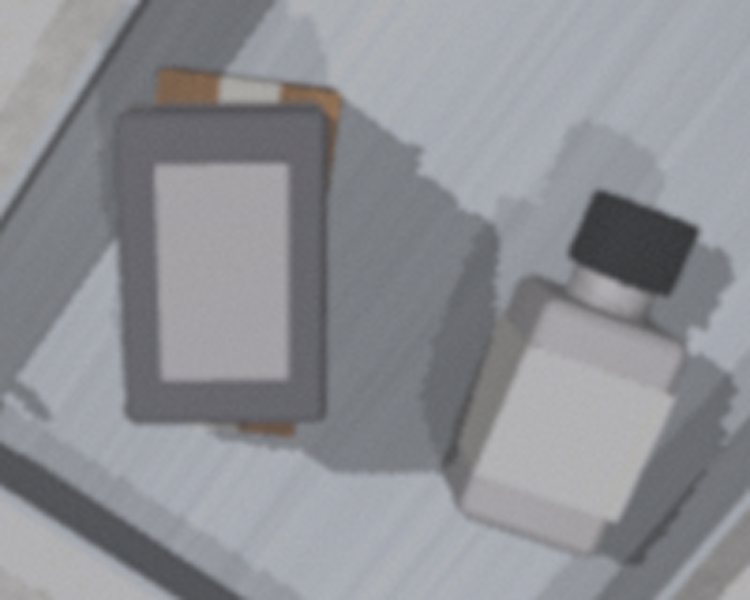

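Run:
```python
from h import *
import pickle
im=pickle.load(open('pics/w1.png.pkl','rb'))
P=lambda a,b,z:pix(im,250+a/3.75,120+b/3.75,z)[:2]
def rect(n,pts,z):
    q=np.array([P(a,b,z) for a,b in pts]);print(n,q.tolist(),'c',q.mean(0).round(1))
    for i in range(4):
        d=q[(i+1)%4]-q[i];print('  len',np.hypot(*d).round(1),'ang',np.degrees(np.arctan2(d[1],d[0])).round(1))
rect('tip',[(118,108),(327,102),(327,420),(127,424)],92)
rect('bot',[(523,275),(686,345),(597,555),(461,507)],48)
q=[P(158,68,44),P(340,92,44),P(295,432,44)];print('carton',q,np.hypot(*(q[1]-q[0])),np.degrees(np.arctan2(*(q[1]-q[0])[::-1])))
print('cap',P(633,242,35),P(600,190,35),P(698,228,35),P(570,250,35),P(668,295,35))
```

```text
tip [[544.5, -131.9], [579.1, -175.6], [509.3, -229.6], [473.9, -184.4]] c [ 526.7 -180.4]
  len 55.7 ang -51.6
  len 88.2 ang -142.3
  len 57.4 ang 128.1
  len 88.0 ang 36.6
bot [[574.0, -259.3], [587.9, -314.9], [517.2, -339.6], [503.2, -292.7]] c [ 545.6 -301.6]
  len 57.3 ang -76.0
  len 74.9 ang -160.7
  len 48.9 ang 106.6
  len 78.3 ang 25.3
carton [array([ 556.2, -132.3]), array([ 583.4, -180.3]), array([ 490.1, -234.3])] 55.171006878613305 -60.46121774044197
cap [ 602.9 -284. ] [ 608.9 -264.7] [ 618.5 -297.5] [ 588.9 -269.6] [ 596.8 -304.4]
```

```bash
python3 -c "
from h import *
go(526.7,-180.4,68,-52.6)"
```

```text
t 1.5 pos [ 519.6 -199.1  297.3] yaw -53.4 w 84.6 F [-0.5 -0.5 -0.1]
shift [-10.6 229.2  17.1] turn [ 0.001 -0.014 -0.001]
```

```bash
python3 -m jog '[{"x":-10.6,"y":40,"z":17.1,"ax":0,"ay":-0.014,"az":0,"grip":85},{"x":-10.6,"y":85,"z":17.1,"ax":0,"ay":-0.014,"az":0,"grip":85},{"x":-10.6,"y":130,"z":17.1,"ax":0,"ay":-0.014,"az":0,"grip":85},{"x":-10.6,"y":165,"z":17.1,"ax":0,"ay":-0.014,"az":0,"grip":85},{"x":-10.6,"y":165,"z":17.1,"ax":0,"ay":-0.014,"az":0,"grip":85}]'
python3 -c "
from h import *
go(526.7,-180.4,68,-52.6);snap('wrist','w2.png')"
```

```text
clock: 2.0
eef_pos: [521.8, -181.9, 128.6]
tool_rot: [-1.578, 0.008, -0.922]
force: [-0.4, -0.8, 0.5]
width: 85.2
t 2.0 pos [ 521.8 -181.9  128.6] yaw -52.8 w 85.2 F [-0.4 -0.8  0.5]
shift [ 2.2 60.6  5.2] turn [ 0.008 -0.004 -0.008]
```

View pics/w2.png

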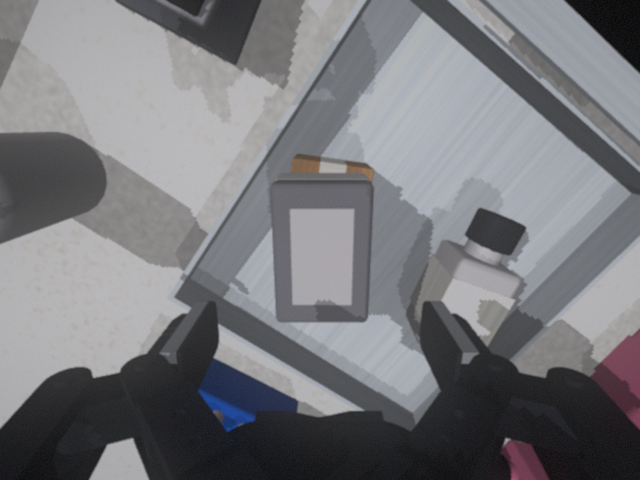

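```bash
python3 -m jog '[{"x":0,"y":20,"z":1,"ax":0,"ay":0,"az":0,"grip":85},{"x":0,"y":45,"z":1,"ax":0,"ay":0,"az":0,"grip":85},{"x":0,"y":62,"z":1,"ax":0,"ay":0,"az":0,"grip":85},{"x":0,"y":62,"z":1,"ax":0,"ay":0,"az":0,"grip":85}]'
python3 -c "
from h import *
go(526.7,-180.4,68,-52.6)"
```

```text
clock: 2.45
eef_pos: [527.5, -181.1, 71.2]
tool_rot: [-1.572, -0.0, -0.921]
force: [-0.2, -0.5, -0.2]
width: 85.1
t 2.45 pos [ 527.5 -181.1   71.2] yaw -52.7 w 85.1 F [-0.2 -0.5 -0.2]
shift [-1.1  3.2 -0.2] turn [ 0.001 -0.003  0.   ]
```

Close.

```bash
python3 -m jog '[{"x":0,"y":0,"z":0,"ax":0,"ay":0,"az":0,"grip":50},{"x":0,"y":0,"z":0,"ax":0,"ay":0,"az":0,"grip":50},{"x":0,"y":0,"z":0,"ax":0,"ay":0,"az":0,"grip":50},{"x":0,"y":0,"z":0,"ax":0,"ay":0,"az":0,"grip":50},{"x":0,"y":0,"z":0,"ax":0,"ay":0,"az":0,"grip":50}]'
python3 -c "
from h import *
go(526.7,-180.4,68,-52.6)"
```

```text
clock: 2.95
eef_pos: [531.8, -182.2, 75.5]
tool_rot: [-1.566, -0.009, -0.92]
force: [-0.9, -2.0, 19.1]
width: 50.2
t 2.95 pos [ 531.8 -182.2   75.5] yaw -52.7 w 50.2 F [-0.9 -2.  19.1]
shift [-4.6  7.5 -2.9] turn [-0.004 -0.002  0.009]
```

```bash
python3 -c "
from h import *
snap('wrist','w3.png');snap('scene','s3.png')
c=cv2.imread('pics/s3.png');cv2.imwrite('pics/s3c.png',cv2.resize(c[100:320,180:400],None,fx=2.7,fy=2.7,interpolation=cv2.INTER_CUBIC))
go(526.7,-180.4,68,-52.6)"
```

```text
t 3.05 pos [ 531.8 -182.3   75.5] yaw -52.7 w 50.0 F [-1.  -2.4 20.2]
shift [-4.6  7.5 -2.9] turn [-0.004 -0.002  0.009]
```

View pics/w3.png

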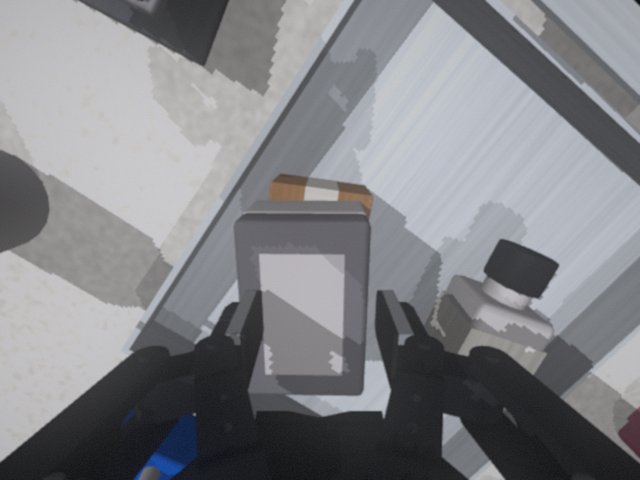

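View pics/s3c.png

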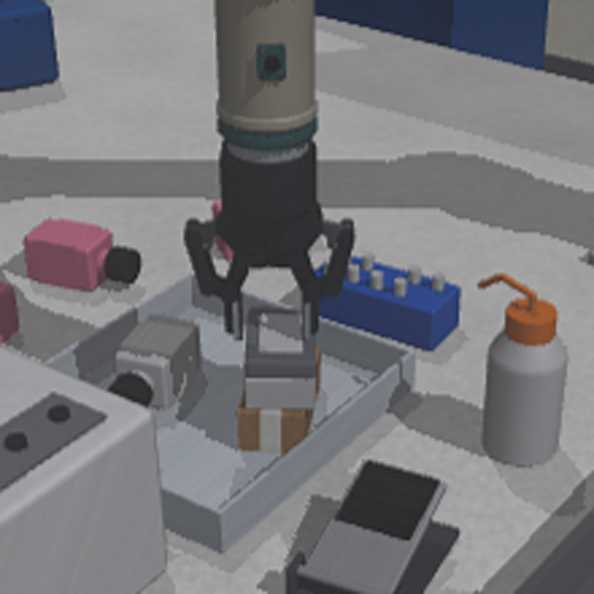

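```bash
python3 - <<'E'
from h import *
import pickle
s=read_state();R=Ro.from_euler('xyz',s['tool_rot']);p=s['eef_pos']
im=pickle.load(open('pics/w3.png.pkl','rb'))
for q in [(0,0,0),(25,11,11),(-25,11,11),(25,11,0),(25,-8,0),(25,-20,11),(25,-30,11)]: print(q,np.round(proj(im,p+R.apply(q)),0))
T=np.array(im['camera_from_world']);print('cam',-T[:3,:3].T@T[:3,3], 'rel tool',R.inv().apply(-T[:3,:3].T@T[:3,3]-p),'tool y',R.apply([0,1,0]))
import json
print('tip box top corners px->',[np.round(pix(im,u,v,92),1).tolist() for u,v in [(237,222),(370,217),(363,393),(250,393)]])
E
python3 -c "
import cv2;c=cv2.imread('pics/w3.png');cv2.imwrite('pics/w3c.png',cv2.resize(c[190:430,180:460],None,fx=2.5,fy=2.5))"
```

```text
(0, 0, 0) [320. 293.]
(25, 11, 11) [369. 263.]
(-25, 11, 11) [271. 263.]
(25, 11, 0) [368. 283.]
(25, -8, 0) [373. 300.]
(25, -20, 11) [379. 290.]
(25, -30, 11) [383. 301.]
cam [ 591.19698716 -134.6400096   231.72931678] rel tool [  -0.55629857 -155.88946898   76.83456625] tool y [ 0.00875641 -0.00412255 -0.99995316]
tip box top corners px-> [[542.8, -130.7, 92.0], [577.5, -173.0, 92.0], [508.1, -226.3, 92.0], [475.4, -182.6, 92.0]]
```

View pics/w3c.png

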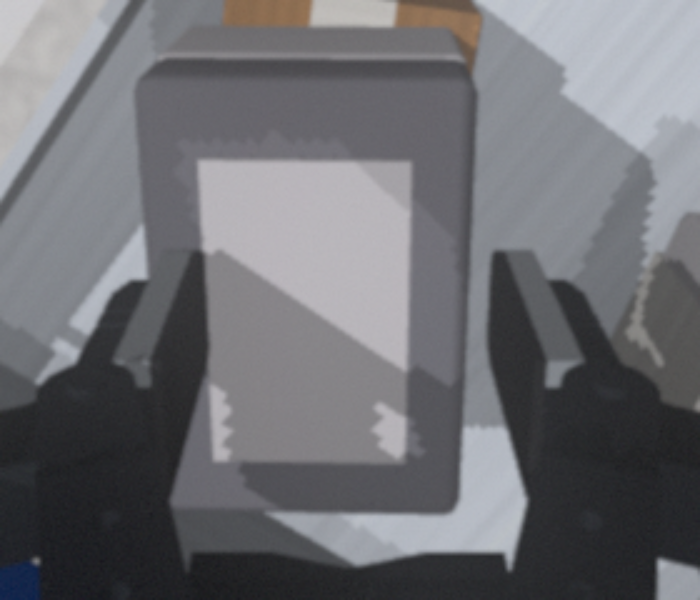

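Run:
```python
from h import *
import pickle
s=read_state();R=Ro.from_euler('xyz',s['tool_rot']);p=s['eef_pos']
im=pickle.load(open('pics/s3.png.pkl','rb'))
for q in [(0,0,0),(25,11,11),(-25,11,11),(25,-18,11),(-25,-18,11)]: print(q,np.round((np.array(proj(im,p+R.apply(q)))-[180,100])*2.7,0))
c=cv2.imread('pics/s3.png');cv2.imwrite('pics/s3d.png',cv2.resize(c[170:270,240:330],None,fx=6,fy=6,interpolation=cv2.INTER_CUBIC))
for q in [(0,0,0),(25,11,11),(-25,11,11),(25,-18,11),(-25,-18,11)]: print(q,np.round((np.array(proj(im,p+R.apply(q)))-[240,170])*6,0))
```

```text
(0, 0, 0) [271. 353.]
(25, 11, 11) [241. 371.]
(-25, 11, 11) [301. 371.]
(25, -18, 11) [240. 341.]
(-25, -18, 11) [301. 341.]
(0, 0, 0) [242. 364.]
(25, 11, 11) [176. 404.]
(-25, 11, 11) [308. 403.]
(25, -18, 11) [174. 338.]
(-25, -18, 11) [308. 338.]
```

View pics/s3d.png

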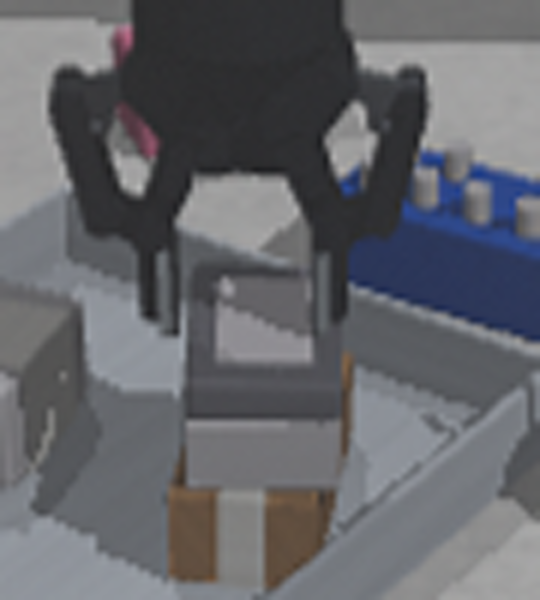

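```bash
python3 -m jog '[{"x":0,"y":-15,"z":0,"ax":0,"ay":0,"az":0,"grip":50},{"x":0,"y":-30,"z":0,"ax":0,"ay":0,"az":0,"grip":85},{"x":0,"y":-45,"z":0,"ax":0,"ay":0,"az":0,"grip":85},{"x":0,"y":-45,"z":0,"ax":0,"ay":0,"az":0,"grip":85},{"x":0,"y":-45,"z":0,"ax":0,"ay":0,"az":0,"grip":85}]'
python3 -c "
from h import *
go(526.7,-180.4,100,-52.6);snap('wrist','w4.png')"
```

```text
clock: 3.55
eef_pos: [528.6, -180.1, 116.7]
tool_rot: [-1.57, -0.002, -0.919]
force: [0.6, -0.0, 0.2]
width: 85.4
t 3.55 pos [ 528.6 -180.1  116.7] yaw -52.7 w 85.4 F [ 0.6 -0.   0.2]
shift [-0.9 16.7 -1.7] turn [-0.001 -0.001  0.002]
```

View pics/w4.png

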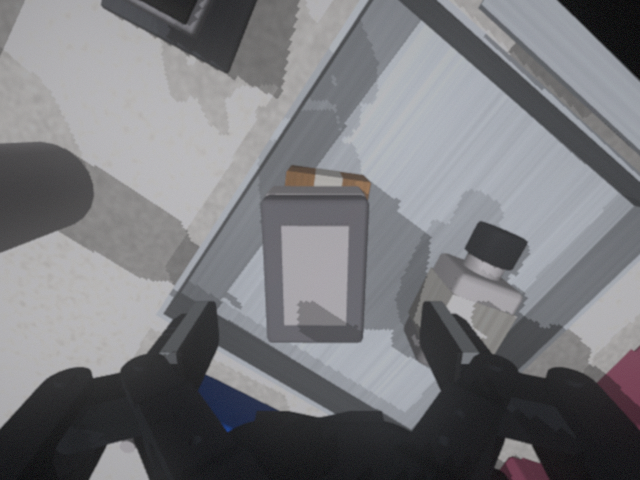

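Run:
```python
from h import *
import pickle
im=pickle.load(open('pics/w4.png.pkl','rb'))
q=np.array([pix(im,u,v,92) for u,v in [(263,197),(369,197),(362,342),(268,342)]]);print(q,q.mean(0));c=q.mean(0)
go(c[0],c[1],36,-52.6)
```

```text
[[ 544.6 -130.7   92. ]
 [ 578.1 -174.6   92. ]
 [ 508.5 -227.3   92. ]
 [ 474.5 -182.7   92. ]] [ 526.425 -178.825   92.   ]
t 3.6 pos [ 528.  -179.9  116. ] yaw -52.7 w 84.7 F [0.6 0.7 0.4]
shift [-1.9 80.  -0.7] turn [-0.    -0.001  0.001]
```

```bash
python3 -m jog '[{"x":-2,"y":30,"z":-1,"ax":0,"ay":0,"az":0,"grip":85},{"x":-2,"y":60,"z":-1,"ax":0,"ay":0,"az":0,"grip":85},{"x":-2,"y":79,"z":-1,"ax":0,"ay":0,"az":0,"grip":85},{"x":-2,"y":79,"z":-1,"ax":0,"ay":0,"az":0,"grip":85},{"x":-2,"y":79,"z":-1,"ax":0,"ay":0,"az":0,"grip":85}]'
python3 -m jog '[{"x":0,"y":0,"z":0,"ax":0,"ay":0,"az":0,"grip":48},{"x":0,"y":0,"z":0,"ax":0,"ay":0,"az":0,"grip":48},{"x":0,"y":0,"z":0,"ax":0,"ay":0,"az":0,"grip":48},{"x":0,"y":0,"z":0,"ax":0,"ay":0,"az":0,"grip":48},{"x":0,"y":0,"z":0,"ax":0,"ay":0,"az":0,"grip":48}]'
python3 -c "
from h import *
go(526,-179,36,-52.6);snap('wrist','w5.png')"
```

```text
clock: 4.1
eef_pos: [525.7, -178.6, 36.4]
tool_rot: [-1.571, 0.001, -0.919]
force: [0.4, -0.8, -0.1]
width: 85.1
clock: 4.6
eef_pos: [527.0, -179.0, 38.0]
tool_rot: [-1.569, -0.002, -0.919]
force: [-0.1, 1.2, 7.1]
width: 57.1
t 4.6 pos [ 527. -179.   38.] yaw -52.7 w 57.1 F [-0.1  1.2  7.1]
shift [-0.6  2.  -0.7] turn [-0.001 -0.001  0.002]
```

View pics/w5.png

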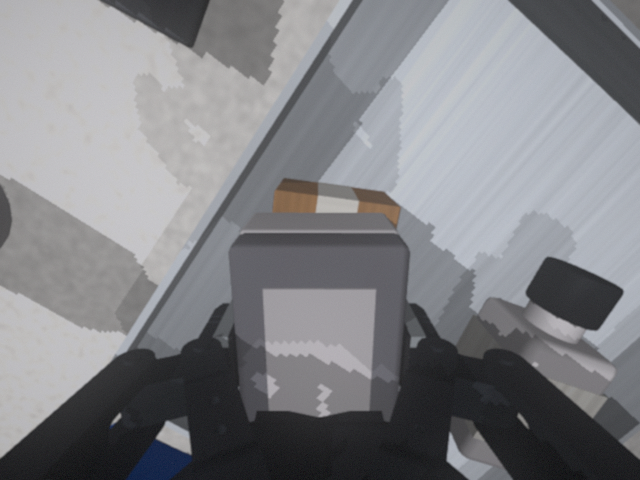

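```bash
python3 -m jog '[{"x":0,"y":-15,"z":0,"ax":0,"ay":0,"az":0,"grip":48},{"x":0,"y":-45,"z":0,"ax":0,"ay":0,"az":0,"grip":48},{"x":0,"y":-85,"z":0,"ax":0,"ay":0,"az":0,"grip":48},{"x":0,"y":-120,"z":0,"ax":0,"ay":0,"az":0,"grip":48},{"x":0,"y":-130,"z":0,"ax":0,"ay":0,"az":0,"grip":48}]'
python3 -c "
from h import *
go(618,195,170,-90);snap('wrist','w6.png')"
```

```text
clock: 5.15
eef_pos: [528.1, -179.4, 170.5]
tool_rot: [-1.567, -0.005, -0.919]
force: [0.1, -0.5, -1.6]
width: 57.4
t 5.15 pos [ 528.1 -179.4  170.5] yaw -52.7 w 57.4 F [ 0.1 -0.5 -1.6]
shift [-243.2    0.4  298.6] turn [-0.006  0.652  0.004]
```

View pics/w6.png

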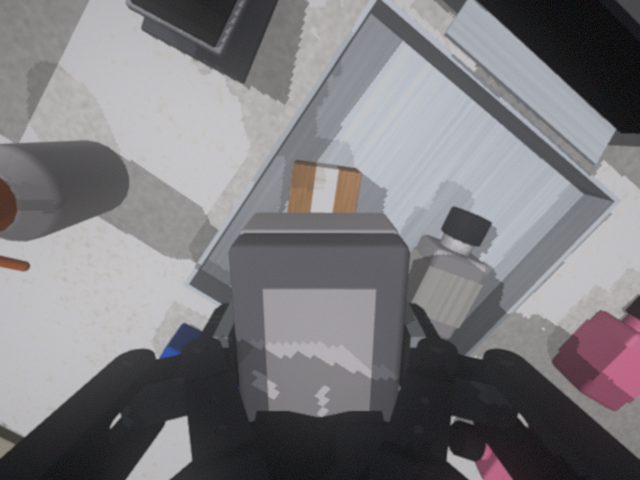

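```bash
python3 -m jog '[{"x":-15,"y":0,"z":18,"ax":0,"ay":0.03,"az":0,"grip":48},{"x":-38,"y":0,"z":47,"ax":0,"ay":0.1,"az":0,"grip":48},{"x":-63,"y":0,"z":78,"ax":0,"ay":0.18,"az":0,"grip":48},{"x":-88,"y":0,"z":109,"ax":0,"ay":0.26,"az":0,"grip":48},{"x":-113,"y":0,"z":140,"ax":0,"ay":0.34,"az":0,"grip":48}]'
python3 -c "
from h import *
go(618,195,170,-90)"
```

```text
clock: 5.7
eef_pos: [567.7, -2.7, 164.9]
tool_rot: [-1.574, 0.001, -1.263]
force: [0.5, 0.6, -1.5]
width: 57.4
t 5.7 pos [567.7  -2.7 164.9] yaw -72.3 w 57.4 F [ 0.5  0.6 -1.5]
shift [-173.1   -5.3  107.9] turn [ 0.003  0.308 -0.   ]
```

```bash
python3 -m jog '[{"x":-35,"y":0,"z":22,"ax":0,"ay":0.06,"az":0,"grip":48},{"x":-70,"y":0,"z":44,"ax":0,"ay":0.13,"az":0,"grip":48},{"x":-105,"y":0,"z":66,"ax":0,"ay":0.2,"az":0,"grip":48},{"x":-140,"y":0,"z":88,"ax":0,"ay":0.27,"az":0,"grip":48},{"x":-170,"y":0,"z":106,"ax":0,"ay":0.308,"az":0,"grip":48}]'
python3 -m jog '[{"x":0,"y":0,"z":0,"ax":0,"ay":0,"az":0,"grip":48},{"x":0,"y":0,"z":0,"ax":0,"ay":0,"az":0,"grip":48}]'
python3 -c "
from h import *
go(618,195,0,-90);snap('wrist','w7.png')"
```

```text
clock: 6.2
eef_pos: [616.4, 192.8, 164.5]
tool_rot: [-1.574, -0.001, -1.568]
force: [0.5, -0.5, -1.6]
width: 57.6
clock: 6.4
eef_pos: [616.0, 191.1, 164.4]
tool_rot: [-1.574, -0.002, -1.564]
force: [0.1, -1.2, -3.2]
width: 57.4
t 6.4 pos [616.  191.1 164.4] yaw -89.6 w 57.4 F [ 0.1 -1.2 -3.2]
shift [ -4.2 164.4   2.6] turn [0.003 0.007 0.002]
```

View pics/w7.png

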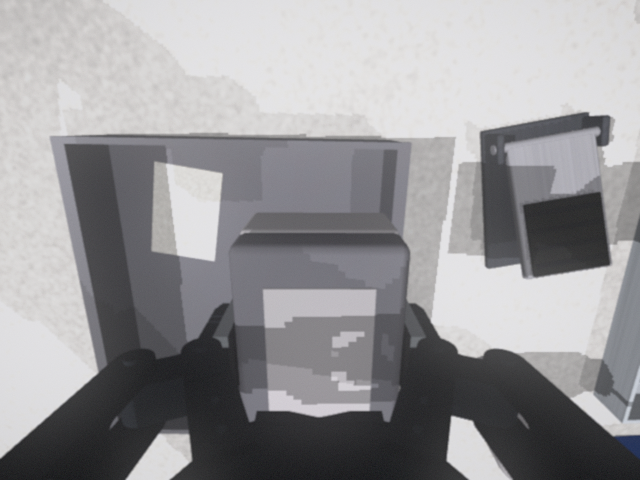

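Run:
```python
from h import *
import pickle
im=pickle.load(open('pics/w7.png.pkl','rb'))
for u,v in [(52,137),(410,141),(438,335)]: print(pix(im,u,v,60))
print(pix(im,152,163,5),pix(im,222,172,5))
```

```text
[684.9 382.2  60. ]
[683.9 126.6  60. ]
[524.3  89.   60. ]
[661.7 339.    5. ] [654.3 277.8   5. ]
```

```bash
python3 -m jog '[{"x":-4,"y":25,"z":3,"ax":0.003,"ay":0.007,"az":0,"grip":48},{"x":-4,"y":65,"z":3,"ax":0.003,"ay":0.007,"az":0,"grip":48},{"x":-4,"y":105,"z":3,"ax":0.003,"ay":0.007,"az":0,"grip":48},{"x":-4,"y":140,"z":3,"ax":0.003,"ay":0.007,"az":0,"grip":48},{"x":-4,"y":150,"z":3,"ax":0.003,"ay":0.007,"az":0,"grip":48}]'
python3 -m jog '[{"x":0,"y":3,"z":0,"ax":0,"ay":0,"az":0,"grip":48},{"x":0,"y":6,"z":0,"ax":0,"ay":0,"az":0,"grip":48},{"x":0,"y":8,"z":0,"ax":0,"ay":0,"az":0,"grip":48},{"x":0,"y":9,"z":0,"ax":0,"ay":0,"az":0,"grip":48}]'
python3 -c "
from h import *
go(618,195,0,-90)"
```

```text
clock: 6.95
eef_pos: [616.9, 190.8, 12.3]
tool_rot: [-1.576, -0.004, -1.576]
force: [-0.7, -0.9, -1.5]
width: 57.1
clock: 7.35
eef_pos: [621.6, 194.6, 9.2]
tool_rot: [-1.565, 0.001, -1.574]
force: [0.1, 0.5, -1.8]
width: 57.7
t 7.35 pos [621.6 194.6   9.2] yaw -90.2 w 57.7 F [ 0.1  0.5 -1.8]
shift [-0.4  9.2 -3.6] turn [-0.005 -0.003 -0.001]
```

```bash
python3 -m jog '[{"x":0,"y":1,"z":0,"ax":0,"ay":0,"az":0,"grip":48},{"x":0,"y":2,"z":0,"ax":0,"ay":0,"az":0,"grip":48},{"x":0,"y":3,"z":0,"ax":0,"ay":0,"az":0,"grip":48},{"x":0,"y":3,"z":0,"ax":0,"ay":0,"az":0,"grip":48}]'
python3 -c "
from h import *
go(618,195,0,-90)"
```

```text
clock: 7.75
eef_pos: [620.5, 194.3, 4.7]
tool_rot: [-1.568, -0.0, -1.574]
force: [0.5, 0.1, -1.6]
width: 57.3
t 7.75 pos [620.5 194.3   4.7] yaw -90.2 w 57.3 F [ 0.5  0.1 -1.6]
shift [-0.7  4.7 -2.5] turn [-0.003 -0.003  0.   ]
```

```bash
python3 -m jog '[{"x":0,"y":1,"z":0,"ax":0,"ay":0,"az":0,"grip":48},{"x":0,"y":2,"z":0,"ax":0,"ay":0,"az":0,"grip":48},{"x":0,"y":4,"z":0,"ax":0,"ay":0,"az":0,"grip":48},{"x":0,"y":4,"z":0,"ax":0,"ay":0,"az":0,"grip":48}]'
python3 -c "
from h import *
go(618,195,0,-90)"
```

```text
clock: 8.15
eef_pos: [620.3, 194.2, 0.4]
tool_rot: [-1.568, -0.0, -1.574]
force: [0.7, -0.7, -2.1]
width: 57.6
t 8.15 pos [6.203e+02 1.942e+02 4.000e-01] yaw -90.2 w 57.6 F [ 0.7 -0.7 -2.1]
shift [-0.8  0.3 -2.3] turn [-0.002 -0.003  0.   ]
```

```bash
python3 -m jog '[{"x":0,"y":1,"z":0,"ax":0,"ay":0,"az":0,"grip":48},{"x":0,"y":2,"z":0,"ax":0,"ay":0,"az":0,"grip":48},{"x":0,"y":2,"z":0,"ax":0,"ay":0,"az":0,"grip":48}]'
python3 -c "
from h import *
go(618,195,0,-90);snap('scene','s8.png')
c=cv2.imread('pics/s8.png');cv2.imwrite('pics/s8c.png',cv2.resize(c[200:410,340:560],None,fx=2.7,fy=2.7,interpolation=cv2.INTER_CUBIC))"
```

```text
clock: 8.45
eef_pos: [620.6, 194.3, -0.9]
tool_rot: [-1.568, 0.0, -1.574]
force: [-0.3, 0.2, 2.5]
width: 57.5
t 8.45 pos [620.6 194.3  -0.9] yaw -90.2 w 57.5 F [-0.3  0.2  2.5]
shift [-0.7 -0.9 -2.6] turn [-0.003 -0.003 -0.   ]
```

View pics/s8c.png

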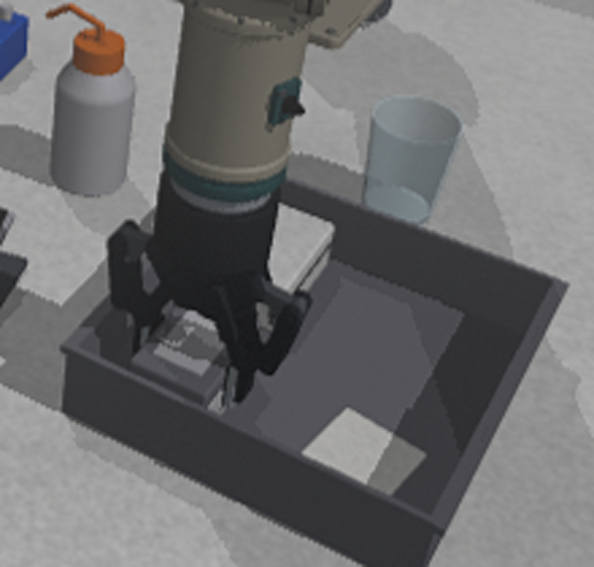

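```bash
python3 -m jog '[{"x":0,"y":0,"z":0,"ax":0,"ay":0,"az":0,"grip":62},{"x":0,"y":0,"z":0,"ax":0,"ay":0,"az":0,"grip":68},{"x":0,"y":0,"z":0,"ax":0,"ay":0,"az":0,"grip":74},{"x":0,"y":-10,"z":0,"ax":0,"ay":0,"az":0,"grip":74}]'
python3 -m jog '[{"x":0,"y":-30,"z":0,"ax":0,"ay":0,"az":0,"grip":74},{"x":0,"y":-70,"z":0,"ax":0,"ay":0,"az":0,"grip":74},{"x":0,"y":-110,"z":0,"ax":0,"ay":0,"az":0,"grip":85},{"x":0,"y":-150,"z":0,"ax":0,"ay":0,"az":0,"grip":85},{"x":0,"y":-190,"z":0,"ax":0,"ay":0,"az":0,"grip":85}]'
python3 -c "
from h import *
go(522,-184,200,-61);snap('wrist','w9.png')"
```

```text
clock: 8.9
eef_pos: [619.4, 194.0, 7.8]
tool_rot: [-1.57, -0.001, -1.574]
force: [0.5, 0.6, -0.5]
width: 74.2
clock: 9.4
eef_pos: [619.8, 194.2, 201.3]
tool_rot: [-1.567, 0.0, -1.574]
force: [0.7, 0.8, 0.1]
width: 84.8
t 9.4 pos [619.8 194.2 201.3] yaw -90.2 w 84.8 F [0.7 0.8 0.1]
shift [378.5   0.8 -96.6] turn [-0.004 -0.509  0.001]
```

View pics/w9.png

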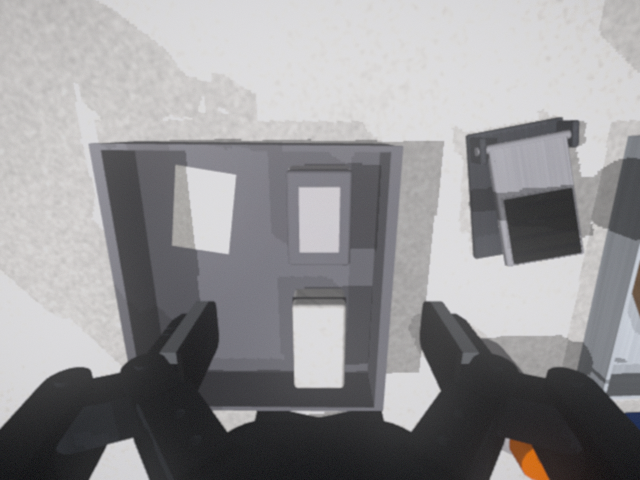

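```bash
python3 -m jog '[{"x":30,"y":0,"z":-8,"ax":0,"ay":-0.05,"az":0,"grip":85},{"x":75,"y":0,"z":-19,"ax":0,"ay":-0.1,"az":0,"grip":85},{"x":120,"y":0,"z":-30,"ax":0,"ay":-0.16,"az":0,"grip":85},{"x":165,"y":0,"z":-42,"ax":0,"ay":-0.22,"az":0,"grip":85},{"x":210,"y":0,"z":-53,"ax":0,"ay":-0.28,"az":0,"grip":85}]'
python3 -c "
from h import *
go(522,-184,200,-60.5)"
```

```text
clock: 9.95
eef_pos: [565.6, -17.2, 199.2]
tool_rot: [-1.567, -0.001, -1.291]
force: [1.2, 0.4, -0.0]
width: 85.2
t 9.95 pos [565.6 -17.2 199.2] yaw -74.0 w 85.2 F [ 1.2  0.4 -0. ]
shift [148.3  -0.9 -87.9] turn [-0.004 -0.235  0.002]
```

```bash
python3 -m jog '[{"x":38,"y":0,"z":-22,"ax":0,"ay":-0.06,"az":0,"grip":85},{"x":76,"y":0,"z":-45,"ax":0,"ay":-0.12,"az":0,"grip":85},{"x":115,"y":0,"z":-68,"ax":0,"ay":-0.18,"az":0,"grip":85},{"x":145,"y":0,"z":-86,"ax":0,"ay":-0.235,"az":0,"grip":85},{"x":145,"y":0,"z":-86,"ax":0,"ay":-0.235,"az":0,"grip":85}]'
python3 -c "
from h import *
go(522,-184,200,-60.5);snap('wrist','w10.png')
c=cv2.imread('pics/w10.png');cv2.imwrite('pics/w10c.png',cv2.resize(c[100:400,180:580],None,fx=2,fy=2,interpolation=cv2.INTER_CUBIC))"
```

```text
clock: 10.45
eef_pos: [520.8, -185.8, 199.0]
tool_rot: [-1.571, -0.005, -1.068]
force: [-0.4, -0.5, -0.5]
width: 84.9
t 10.45 pos [ 520.8 -185.8  199. ] yaw -61.2 w 84.9 F [-0.4 -0.5 -0.5]
shift [-1.  -1.   1.9] turn [-0.    -0.012  0.005]
```

View pics/w10c.png

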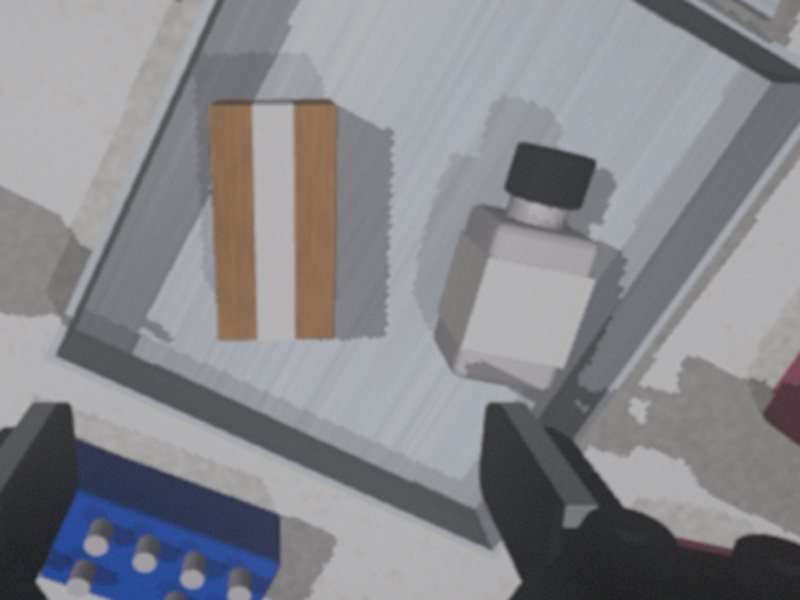

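```bash
cat >> h.py <<'E'
def rect(im,pts,z):
    q=np.array([pix(im,u,v,z)[:2] for u,v in pts]);c=q.mean(0)
    for i in range(4):
        d=q[(i+1)%4]-q[i];print('  len',np.hypot(*d).round(1),'ang',np.degrees(np.arctan2(d[1],d[0])).round(1))
    print(q.tolist(),'c',c.round(1));return c
E
python3 - <<'E'
from h import *
import pickle
im=pickle.load(open('pics/w10.png.pkl','rb'))
g=lambda l:[(180+a/2,100+b/2) for a,b in l]
c=rect(im,g([(210,103),(336,103),(334,340),(219,341)]),44)
b=rect(im,g([(475,206),(597,245),(556,390),(457,376)]),50)
for p in g([(550,175)]):print('cap',pix(im,*p,35))
go(c[0],c[1],-2,-60.5)
E
```

```text
len 54.4 ang -61.2
  len 110.5 ang -150.3
  len 55.1 ang 119.2
  len 110.9 ang 29.4
[[557.4, -132.6], [583.6, -180.3], [487.7, -235.1], [460.8, -187.0]] c [ 522.4 -183.8]
  len 59.4 ang -78.7
  len 72.8 ang -159.0
  len 48.9 ang 110.0
  len 82.6 ang 27.7
[[575.0, -255.9], [586.6, -314.2], [518.6, -340.3], [501.9, -294.3]] c [ 545.5 -301.2]
cap [ 603.  -283.4   35. ]
t 10.5 pos [ 522.  -182.1  199. ] yaw -61.0 w 85.2 F [ 0.4  0.4 -1. ]
shift [  1.  201.   -0.9] turn [-0.002 -0.01   0.003]
```

```bash
python3 -m jog '[{"x":1,"y":40,"z":-1,"ax":0,"ay":-0.01,"az":0,"grip":80},{"x":1,"y":85,"z":-1,"ax":0,"ay":-0.01,"az":0,"grip":80},{"x":1,"y":130,"z":-1,"ax":0,"ay":-0.01,"az":0,"grip":80},{"x":1,"y":165,"z":-1,"ax":0,"ay":-0.01,"az":0,"grip":80},{"x":1,"y":165,"z":-1,"ax":0,"ay":-0.01,"az":0,"grip":80}]'
python3 -c "
from h import *
go(522.4,-183.8,-2,-60.5)"
```

```text
clock: 11.0
eef_pos: [520.3, -177.0, 29.6]
tool_rot: [-1.574, 0.005, -1.047]
force: [-0.3, -0.6, 0.0]
width: 80.0
t 11.0 pos [ 520.3 -177.    29.6] yaw -60.0 w 80.0 F [-0.3 -0.6  0. ]
shift [ 7.1 31.5 -1.5] turn [ 0.003  0.009 -0.005]
```

```bash
python3 -m jog '[{"x":0,"y":0,"z":0,"ax":0,"ay":0,"az":0,"grip":80},{"x":0,"y":0,"z":0,"ax":0,"ay":0,"az":0,"grip":80}]'
python3 -c "
from h import *
go(522.4,-183.8,-2,-60.5)"
```

```text
clock: 11.2
eef_pos: [525.2, -179.7, 35.6]
tool_rot: [-1.565, -0.004, -1.048]
force: [0.5, -0.0, -0.6]
width: 80.0
t 11.2 pos [ 525.2 -179.7   35.6] yaw -60.1 w 80.0 F [ 0.5 -0.  -0.6]
shift [ 2.  37.5 -4.7] turn [-0.005  0.008  0.004]
```

```bash
python3 -m jog '[{"x":2,"y":12,"z":-4,"ax":0,"ay":0.008,"az":0,"grip":80},{"x":2,"y":24,"z":-4,"ax":0,"ay":0.008,"az":0,"grip":80},{"x":2,"y":34,"z":-4,"ax":0,"ay":0.008,"az":0,"grip":80},{"x":2,"y":36,"z":-4,"ax":0,"ay":0.008,"az":0,"grip":80},{"x":2,"y":36,"z":-4,"ax":0,"ay":0.008,"az":0,"grip":80}]'
python3 -c "
from h import *
go(522.4,-183.8,-2,-60.5)"
```

```text
clock: 11.7
eef_pos: [520.4, -183.4, -3.3]
tool_rot: [-1.569, -0.0, -1.057]
force: [0.1, -0.0, 0.1]
width: 79.6
t 11.7 pos [ 520.4 -183.4   -3.3] yaw -60.6 w 79.6 F [ 0.1 -0.   0.1]
shift [ 1.4 -1.3  1.5] turn [-0.002 -0.001  0.   ]
```

```bash
python3 -m jog '[{"x":1,"y":-1,"z":0,"ax":0,"ay":0,"az":0,"grip":46},{"x":1,"y":-1,"z":0,"ax":0,"ay":0,"az":0,"grip":46},{"x":1,"y":-1,"z":0,"ax":0,"ay":0,"az":0,"grip":46},{"x":1,"y":-1,"z":0,"ax":0,"ay":0,"az":0,"grip":46},{"x":1,"y":-1,"z":0,"ax":0,"ay":0,"az":0,"grip":46}]'
python3 -c "
from h import *
go(522.4,-183.8,-2,-60.5)"
```

```text
clock: 12.2
eef_pos: [522.1, -184.7, -0.9]
tool_rot: [-1.567, -0.003, -1.057]
force: [0.1, -0.5, 5.1]
width: 55.0
t 12.2 pos [ 522.1 -184.7   -0.9] yaw -60.6 w 55.0 F [ 0.1 -0.5  5.1]
shift [-0.7  1.1  0.7] turn [-0.004 -0.001  0.003]
```

```bash
python3 -m jog '[{"x":0,"y":-15,"z":0,"ax":0,"ay":0,"az":0,"grip":46},{"x":0,"y":-45,"z":0,"ax":0,"ay":0,"az":0,"grip":46},{"x":0,"y":-85,"z":0,"ax":0,"ay":0,"az":0,"grip":46},{"x":0,"y":-125,"z":0,"ax":0,"ay":0,"az":0,"grip":46},{"x":0,"y":-150,"z":0,"ax":0,"ay":0,"az":0,"grip":46}]'
python3 -c "
from h import *
go(618,290,150,-90);snap('wrist','w11.png')"
```

```text
clock: 12.7
eef_pos: [521.5, -184.6, 151.8]
tool_rot: [-1.566, -0.004, -1.057]
force: [0.9, -2.1, -1.9]
width: 55.0
t 12.7 pos [ 521.5 -184.6  151.8] yaw -60.6 w 55.0 F [ 0.9 -2.1 -1.9]
shift [-365.9    2.   317.3] turn [-0.005  0.514  0.002]
```

View pics/w11.png

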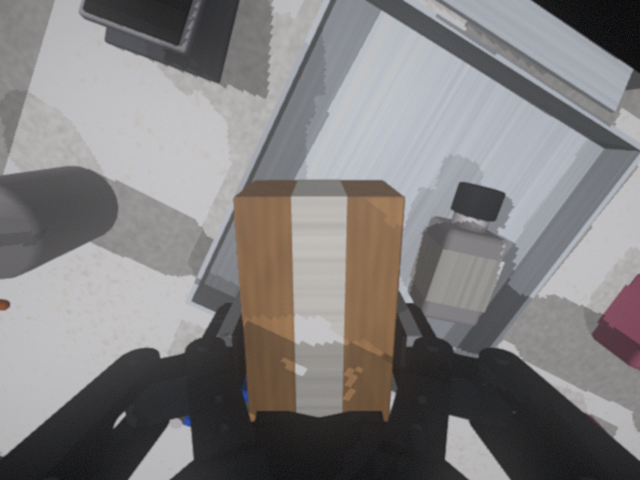

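```bash
python3 -m jog '[{"x":-15,"y":0,"z":13,"ax":0,"ay":0.02,"az":0,"grip":46},{"x":-45,"y":0,"z":39,"ax":0,"ay":0.06,"az":0,"grip":46},{"x":-78,"y":0,"z":68,"ax":0,"ay":0.1,"az":0,"grip":46},{"x":-111,"y":0,"z":97,"ax":0,"ay":0.15,"az":0,"grip":46},{"x":-144,"y":0,"z":126,"ax":0,"ay":0.2,"az":0,"grip":46}]'
python3 -m jog '[{"x":-38,"y":0,"z":20,"ax":0,"ay":0.05,"az":0,"grip":46},{"x":-76,"y":0,"z":40,"ax":0,"ay":0.1,"az":0,"grip":46},{"x":-114,"y":0,"z":60,"ax":0,"ay":0.15,"az":0,"grip":46},{"x":-150,"y":0,"z":80,"ax":0,"ay":0.2,"az":0,"grip":46},{"x":-185,"y":0,"z":95,"ax":0,"ay":0.25,"az":0,"grip":46}]'
python3 -c "
from h import *
go(618,290,150,-90)"
```

```text
clock: 13.25
eef_pos: [559.3, 4.5, 148.6]
tool_rot: [-1.569, -0.001, -1.259]
force: [0.8, 0.4, -2.1]
width: 55.2
clock: 13.75
eef_pos: [592.8, 210.3, 148.5]
tool_rot: [-1.568, -0.0, -1.508]
force: [0.5, 0.2, -1.5]
width: 55.3
t 13.75 pos [592.8 210.3 148.5] yaw -86.4 w 55.3 F [ 0.5  0.2 -1.5]
shift [-78.   -1.4  30.1] turn [-0.002  0.063 -0.   ]
```

```bash
python3 -m jog '[{"x":-35,"y":0,"z":13,"ax":0,"ay":0.03,"az":0,"grip":46},{"x":-65,"y":0,"z":25,"ax":0,"ay":0.063,"az":0,"grip":46},{"x":-78,"y":0,"z":30,"ax":0,"ay":0.063,"az":0,"grip":46},{"x":-78,"y":0,"z":30,"ax":0,"ay":0.063,"az":0,"grip":46},{"x":-78,"y":0,"z":30,"ax":0,"ay":0.063,"az":0,"grip":46}]'
python3 -c "
from h import *
go(618,290,0,-90)"
```

```text
clock: 14.25
eef_pos: [617.6, 285.4, 148.3]
tool_rot: [-1.569, -0.002, -1.571]
force: [-0.5, -0.4, -3.3]
width: 55.7
t 14.25 pos [617.6 285.4 148.3] yaw -90.0 w 55.7 F [-0.5 -0.4 -3.3]
shift [-4.900e+00  1.483e+02  1.000e-01] turn [-0.002 -0.     0.002]
```

```bash
python3 -m jog '[{"x":-4,"y":25,"z":-4,"ax":0,"ay":0,"az":0,"grip":46},{"x":-4,"y":60,"z":-4,"ax":0,"ay":0,"az":0,"grip":46},{"x":-4,"y":95,"z":-4,"ax":0,"ay":0,"az":0,"grip":46},{"x":-4,"y":120,"z":-4,"ax":0,"ay":0,"az":0,"grip":46},{"x":-4,"y":130,"z":-4,"ax":0,"ay":0,"az":0,"grip":46}]'
python3 -m jog '[{"x":0,"y":0,"z":0,"ax":0,"ay":0,"az":0,"grip":46},{"x":0,"y":0,"z":0,"ax":0,"ay":0,"az":0,"grip":46},{"x":0,"y":4,"z":0,"ax":0,"ay":0,"az":0,"grip":46},{"x":0,"y":8,"z":0,"ax":0,"ay":0,"az":0,"grip":46},{"x":0,"y":8,"z":0,"ax":0,"ay":0,"az":0,"grip":46}]'
python3 -c "
from h import *
go(614,290,0,-90)"
```

```text
clock: 14.75
eef_pos: [612.7, 287.7, 16.1]
tool_rot: [-1.573, -0.004, -1.573]
force: [-0.3, -0.2, -1.4]
width: 55.2
clock: 15.25
eef_pos: [614.4, 292.0, 10.8]
tool_rot: [-1.568, 0.0, -1.57]
force: [0.2, -0.0, -1.4]
width: 55.4
t 15.25 pos [614.4 292.   10.8] yaw -89.9 w 55.4 F [ 0.2 -0.  -1.4]
shift [ 2.  10.8 -0.4] turn [-0.003  0.001 -0.   ]
```

```bash
python3 -m jog '[{"x":0,"y":3,"z":0,"ax":0,"ay":0,"az":0,"grip":46},{"x":0,"y":6,"z":0,"ax":0,"ay":0,"az":0,"grip":46},{"x":0,"y":8,"z":0,"ax":0,"ay":0,"az":0,"grip":46},{"x":0,"y":9,"z":0,"ax":0,"ay":0,"az":0,"grip":46}]'
python3 -m jog '[{"x":0,"y":1,"z":0,"ax":0,"ay":0,"az":0,"grip":46},{"x":0,"y":2,"z":0,"ax":0,"ay":0,"az":0,"grip":46},{"x":0,"y":2,"z":0,"ax":0,"ay":0,"az":0,"grip":46}]'
```

```text
clock: 15.65
eef_pos: [614.3, 291.9, 1.3]
tool_rot: [-1.568, -0.0, -1.57]
force: [0.2, -0.3, -2.1]
width: 55.2
clock: 15.95
eef_pos: [614.6, 291.9, 0.2]
tool_rot: [-1.568, 0.0, -1.57]
force: [-1.1, -0.2, 2.5]
width: 55.3
```

```bash
python3 -m jog '[{"x":0,"y":0,"z":0,"ax":0,"ay":0,"az":0,"grip":60},{"x":0,"y":0,"z":0,"ax":0,"ay":0,"az":0,"grip":65},{"x":0,"y":0,"z":0,"ax":0,"ay":0,"az":0,"grip":70},{"x":0,"y":-10,"z":0,"ax":0,"ay":0,"az":0,"grip":70}]'
python3 -m jog '[{"x":0,"y":-30,"z":0,"ax":0,"ay":0,"az":0,"grip":70},{"x":0,"y":-70,"z":0,"ax":0,"ay":0,"az":0,"grip":70},{"x":0,"y":-110,"z":0,"ax":0,"ay":0,"az":0,"grip":85},{"x":0,"y":-150,"z":0,"ax":0,"ay":0,"az":0,"grip":85},{"x":0,"y":-190,"z":0,"ax":0,"ay":0,"az":0,"grip":85}]'
python3 -c "
from h import *
go(530,-305,220,-73);snap('wrist','w12.png')"
```

```text
clock: 16.35
eef_pos: [613.5, 291.4, 8.7]
tool_rot: [-1.57, -0.001, -1.57]
force: [-0.5, -0.3, -0.6]
width: 70.1
clock: 16.85
eef_pos: [613.9, 291.9, 202.3]
tool_rot: [-1.567, 0.0, -1.57]
force: [0.5, 0.0, -0.1]
width: 85.1
t 16.85 pos [613.9 291.9 202.3] yaw -90.0 w 85.1 F [ 0.5  0.  -0.1]
shift [596.8 -18.3 -84.3] turn [-0.004 -0.296  0.   ]
```

View pics/w12.png

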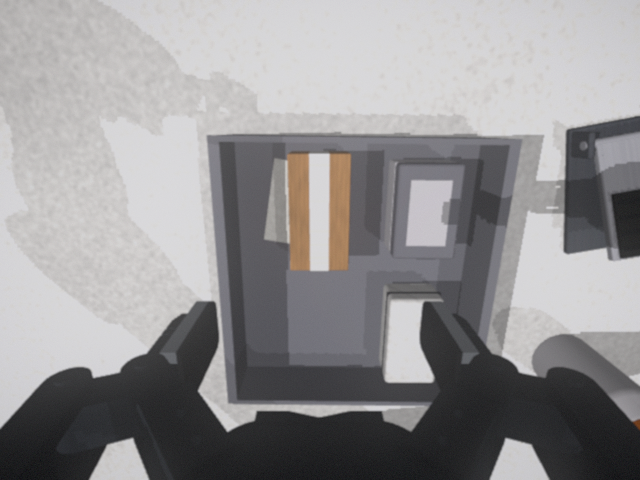

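```bash
python3 -m jog '[{"x":40,"y":-5,"z":-6,"ax":0,"ay":-0.02,"az":0,"grip":85},{"x":86,"y":-10,"z":-12,"ax":0,"ay":-0.04,"az":0,"grip":85},{"x":132,"y":-15,"z":-18,"ax":0,"ay":-0.06,"az":0,"grip":85},{"x":178,"y":-18,"z":-25,"ax":0,"ay":-0.08,"az":0,"grip":85},{"x":224,"y":-18,"z":-32,"ax":0,"ay":-0.1,"az":0,"grip":85}]'
python3 -m jog '[{"x":46,"y":0,"z":-10,"ax":0,"ay":-0.02,"az":0,"grip":85},{"x":92,"y":0,"z":-20,"ax":0,"ay":-0.05,"az":0,"grip":85},{"x":138,"y":0,"z":-30,"ax":0,"ay":-0.08,"az":0,"grip":85},{"x":184,"y":0,"z":-40,"ax":0,"ay":-0.11,"az":0,"grip":85},{"x":230,"y":0,"z":-50,"ax":0,"ay":-0.14,"az":0,"grip":85}]'
python3 -c "
from h import *
go(530,-305,220,-73)"
```

```text
clock: 17.4
eef_pos: [582.1, 66.1, 218.8]
tool_rot: [-1.566, -0.0, -1.469]
force: [0.8, -1.0, 0.2]
width: 84.9
clock: 17.9
eef_pos: [555.2, -167.9, 218.3]
tool_rot: [-1.567, -0.001, -1.329]
force: [0.2, 0.8, -0.4]
width: 84.9
t 17.9 pos [ 555.2 -167.9  218.3] yaw -76.1 w 84.9 F [ 0.2  0.8 -0.4]
shift [127.1  -1.8 -57.3] turn [-0.004 -0.055  0.001]
```

```bash
python3 -m jog '[{"x":44,"y":0,"z":-20,"ax":0,"ay":-0.03,"az":0,"grip":85},{"x":88,"y":0,"z":-40,"ax":0,"ay":-0.055,"az":0,"grip":85},{"x":125,"y":0,"z":-55,"ax":0,"ay":-0.055,"az":0,"grip":85},{"x":125,"y":0,"z":-55,"ax":0,"ay":-0.055,"az":0,"grip":85},{"x":125,"y":0,"z":-55,"ax":0,"ay":-0.055,"az":0,"grip":85}]'
python3 -c "
from h import *
go(530,-305,220,-73);snap('wrist','w13.png')
c=cv2.imread('pics/w13.png');cv2.imwrite('pics/w13c.png',cv2.resize(c[120:320,180:430],None,fx=3,fy=3,interpolation=cv2.INTER_CUBIC))"
```

```text
clock: 18.4
eef_pos: [531.3, -301.7, 217.7]
tool_rot: [-1.568, -0.001, -1.278]
force: [0.5, 0.8, -0.3]
width: 84.7
t 18.4 pos [ 531.3 -301.7  217.7] yaw -73.2 w 84.7 F [ 0.5  0.8 -0.3]
shift [ 2.8 -2.3 -2.2] turn [-0.003 -0.004  0.001]
```

View pics/w13c.png

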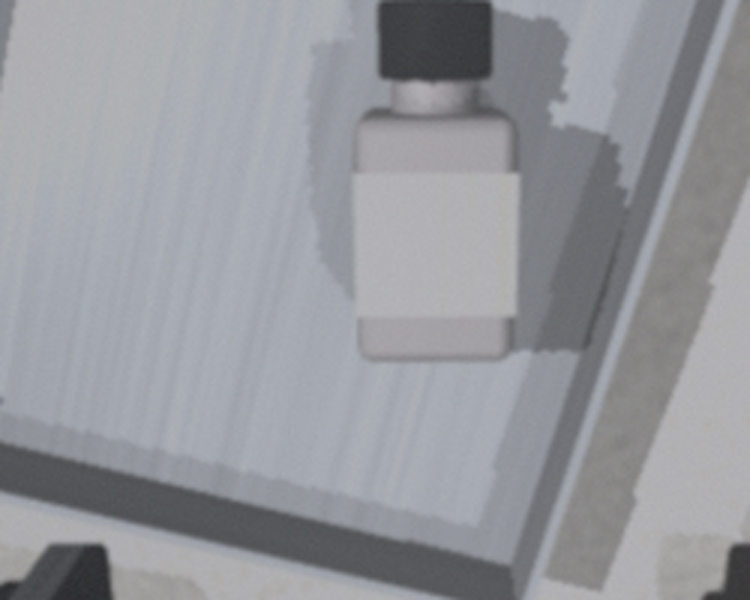

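Run:
```python
from h import *
import pickle
im=pickle.load(open('pics/w13.png.pkl','rb'))
g=lambda l:[(180+a/3,120+b/3) for a,b in l]
c=rect(im,g([(355,113),(517,115),(511,358),(359,357)]),53)
for p in g([(436,40),(436,2)]):print('cap',pix(im,*p,40))
u=np.array([np.cos(np.radians(16.5)),np.sin(np.radians(16.5))])
print('origin',c+17*u)
go(c[0],c[1],-2,-73.5)
```

```text
len 48.4 ang -73.9
  len 76.0 ang -163.0
  len 48.7 ang 106.3
  len 76.2 ang 16.8
[[575.8, -268.7], [589.2, -315.2], [516.5, -337.4], [502.8, -290.7]] c [ 546.1 -303. ]
cap [ 602.7 -285.9   40. ]
cap [ 613.2 -282.7   40. ]
origin [ 562.37493549 -298.17173914]
t 18.45 pos [ 532.  -299.8  217.7] yaw -73.1 w 84.7 F [0.8 0.2 0.4]
shift [  7.1 219.7  11.7] turn [-0.004  0.008  0.   ]
```

```bash
python3 -m jog '[{"x":7,"y":40,"z":14,"ax":0,"ay":0.008,"az":0,"grip":68},{"x":7,"y":80,"z":14,"ax":0,"ay":0.008,"az":0,"grip":68},{"x":7,"y":115,"z":14,"ax":0,"ay":0.008,"az":0,"grip":68},{"x":7,"y":125,"z":14,"ax":0,"ay":0.008,"az":0,"grip":68},{"x":7,"y":125,"z":14,"ax":0,"ay":0.008,"az":0,"grip":68}]'
python3 -m jog '[{"x":0,"y":0,"z":0,"ax":0,"ay":0,"az":0,"grip":68},{"x":0,"y":0,"z":0,"ax":0,"ay":0,"az":0,"grip":68},{"x":0,"y":0,"z":0,"ax":0,"ay":0,"az":0,"grip":68}]'
python3 -c "
from h import *
go(549,-302,-2,-73.4);snap('wrist','w14.png')"
```

```text
clock: 18.95
eef_pos: [547.5, -301.0, 91.5]
tool_rot: [-1.57, 0.002, -1.281]
force: [0.1, -0.5, 0.5]
width: 67.8
clock: 19.25
eef_pos: [548.8, -303.6, 94.3]
tool_rot: [-1.566, -0.003, -1.283]
force: [0.1, -0.0, -0.6]
width: 67.9
t 19.25 pos [ 548.8 -303.6   94.3] yaw -73.5 w 67.9 F [ 0.1 -0.  -0.6]
shift [-1.8 96.3  0.2] turn [-0.005 -0.002  0.003]
```

View pics/w14.png

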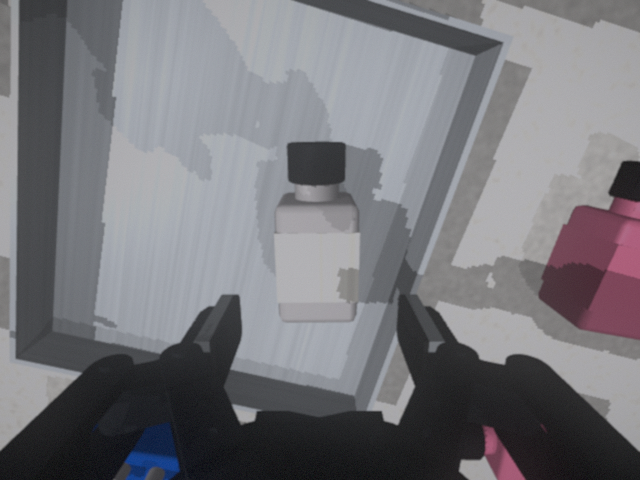

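Well centred (bottle u≈317 vs fingers u≈319). Descend.

```bash
python3 -m jog '[{"x":-1,"y":30,"z":0,"ax":0,"ay":0,"az":0,"grip":68},{"x":-1,"y":60,"z":0,"ax":0,"ay":0,"az":0,"grip":68},{"x":-1,"y":85,"z":0,"ax":0,"ay":0,"az":0,"grip":68},{"x":-1,"y":95,"z":0,"ax":0,"ay":0,"az":0,"grip":68},{"x":-1,"y":95,"z":0,"ax":0,"ay":0,"az":0,"grip":68}]'
python3 -m jog '[{"x":0,"y":0,"z":0,"ax":0,"ay":0,"az":0,"grip":68},{"x":0,"y":0,"z":0,"ax":0,"ay":0,"az":0,"grip":68}]'
python3 -c "
from h import *
go(549,-302,-2,-73.4)"
```

```text
clock: 19.8
eef_pos: [547.0, -301.8, -3.3]
tool_rot: [-1.569, 0.001, -1.283]
force: [0.1, -0.0, 0.7]
width: 68.0
clock: 20.0
eef_pos: [548.9, -302.8, -0.9]
tool_rot: [-1.566, -0.003, -1.283]
force: [0.1, 0.4, 0.3]
width: 67.9
t 20.0 pos [ 548.9 -302.8   -0.9] yaw -73.5 w 67.9 F [0.1 0.4 0.3]
shift [-0.7  1.1  0.4] turn [-0.005 -0.002  0.003]
```

```bash
python3 -m jog '[{"x":0,"y":0,"z":0,"ax":0,"ay":0,"az":0,"grip":40},{"x":0,"y":0,"z":0,"ax":0,"ay":0,"az":0,"grip":40},{"x":0,"y":0,"z":0,"ax":0,"ay":0,"az":0,"grip":40},{"x":0,"y":0,"z":0,"ax":0,"ay":0,"az":0,"grip":40},{"x":0,"y":0,"z":0,"ax":0,"ay":0,"az":0,"grip":40}]'
python3 -m jog '[{"x":0,"y":-15,"z":0,"ax":0,"ay":0,"az":0,"grip":40},{"x":0,"y":-45,"z":0,"ax":0,"ay":0,"az":0,"grip":40},{"x":0,"y":-85,"z":0,"ax":0,"ay":0,"az":0,"grip":40},{"x":0,"y":-125,"z":0,"ax":0,"ay":0,"az":0,"grip":40},{"x":0,"y":-160,"z":0,"ax":0,"ay":0,"az":0,"grip":40}]'
python3 -c "
from h import *
go(475,295,160,-90);snap('wrist','w15.png')"
```

```text
clock: 20.5
eef_pos: [548.7, -302.7, -1.1]
tool_rot: [-1.566, -0.003, -1.283]
force: [-0.1, -0.3, 6.4]
width: 49.3
clock: 21.0
eef_pos: [547.1, -302.1, 160.2]
tool_rot: [-1.567, -0.002, -1.283]
force: [1.1, 0.3, -1.3]
width: 49.1
t 21.0 pos [ 547.1 -302.1  160.2] yaw -73.5 w 49.1 F [ 1.1  0.3 -1.3]
shift [-5.930e+02 -3.000e-01  1.003e+02] turn [-0.004  0.288  0.001]
```

View pics/w15.png

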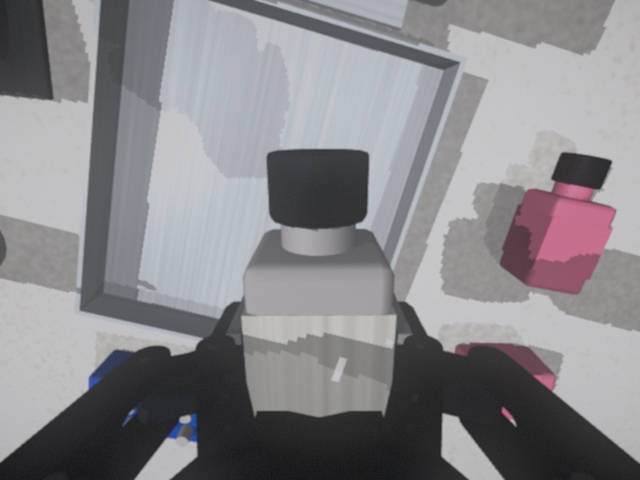

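```bash
python3 -m jog '[{"x":-20,"y":0,"z":7,"ax":0,"ay":0.02,"az":0,"grip":40},{"x":-55,"y":0,"z":20,"ax":0,"ay":0.05,"az":0,"grip":40},{"x":-95,"y":0,"z":34,"ax":0,"ay":0.08,"az":0,"grip":40},{"x":-135,"y":0,"z":48,"ax":0,"ay":0.11,"az":0,"grip":40},{"x":-175,"y":0,"z":63,"ax":0,"ay":0.14,"az":0,"grip":40}]'
python3 -c "
from h import *
go(565,100,160,-90)"
```

```text
clock: 21.55
eef_pos: [557.4, -114.9, 158.0]
tool_rot: [-1.568, -0.0, -1.425]
force: [0.3, 0.8, -1.8]
width: 49.2
t 21.55 pos [ 557.4 -114.9  158. ] yaw -81.6 w 49.2 F [ 0.3  0.8 -1.8]
shift [-211.5   -1.9   38.8] turn [-0.003  0.146 -0.   ]
```

```bash
python3 -m jog '[{"x":-42,"y":0,"z":8,"ax":0,"ay":0.03,"az":0,"grip":40},{"x":-84,"y":0,"z":16,"ax":0,"ay":0.06,"az":0,"grip":40},{"x":-126,"y":0,"z":24,"ax":0,"ay":0.09,"az":0,"grip":40},{"x":-168,"y":0,"z":32,"ax":0,"ay":0.12,"az":0,"grip":40},{"x":-210,"y":0,"z":38,"ax":0,"ay":0.146,"az":0,"grip":40}]'
python3 -c "
from h import *
go(475,295,160,-90)"
```

```text
clock: 22.05
eef_pos: [564.4, 98.7, 158.1]
tool_rot: [-1.567, 0.0, -1.57]
force: [0.4, -0.4, -1.4]
width: 49.2
t 22.05 pos [564.4  98.7 158.1] yaw -90.0 w 49.2 F [ 0.4 -0.4 -1.4]
shift [-196.4   -2.2  -89.2] turn [-0.003  0.001 -0.   ]
```

```bash
python3 -m jog '[{"x":-42,"y":0,"z":-15,"ax":0,"ay":0,"az":0,"grip":40},{"x":-84,"y":0,"z":-36,"ax":0,"ay":0,"az":0,"grip":40},{"x":-126,"y":0,"z":-57,"ax":0,"ay":0,"az":0,"grip":40},{"x":-168,"y":0,"z":-78,"ax":0,"ay":0,"az":0,"grip":40},{"x":-194,"y":0,"z":-89,"ax":0,"ay":0,"az":0,"grip":40}]'
python3 -m jog '[{"x":0,"y":0,"z":0,"ax":0,"ay":0,"az":0,"grip":40},{"x":0,"y":0,"z":0,"ax":0,"ay":0,"az":0,"grip":40},{"x":0,"y":0,"z":0,"ax":0,"ay":0,"az":0,"grip":40}]'
python3 -c "
from h import *
go(475,295,0,-90);snap('wrist','w16.png')"
```

```text
clock: 22.55
eef_pos: [472.0, 294.9, 157.6]
tool_rot: [-1.57, 0.002, -1.564]
force: [0.6, 0.1, -1.8]
width: 49.5
clock: 22.85
eef_pos: [475.9, 289.0, 157.6]
tool_rot: [-1.567, -0.001, -1.571]
force: [-0.1, 0.4, -1.1]
width: 49.2
t 22.85 pos [475.9 289.  157.6] yaw -90.0 w 49.2 F [-0.1  0.4 -1.1]
shift [ -6.1 157.6  -1.5] turn [-0.003 -0.     0.001]
```

View pics/w16.png

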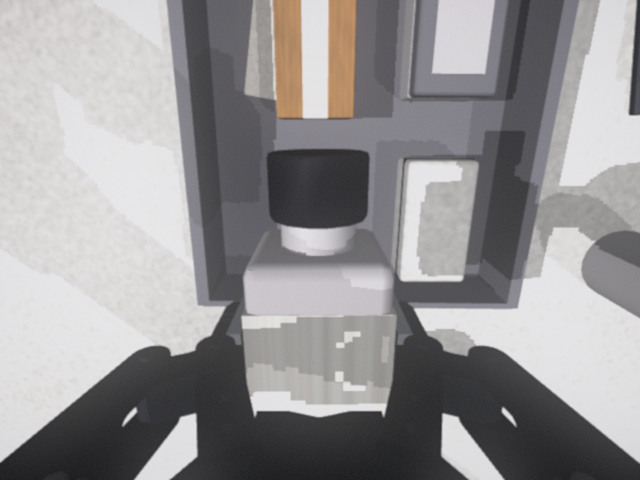

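Run:
```python
from h import *
import pickle
im=pickle.load(open('pics/w16.png.pkl','rb'))
for u,v,z in [(200,305,60),(518,305,60),(230,282,5),(277,118,45),(355,118,45),(405,159,47),(468,282,47),(401,270,40)]: print(pix(im,u,v,z))
print(pix(im,318,158,184))
```

```text
[416.9 385.3  60. ]
[416.8 128.9  60. ]
[412.2 374.8   5. ]
[559.9 319.9  45. ]
[560.  263.3  45. ]
[531.  225.3  47. ]
[431.1 165.8  47. ]
[439.  220.3  40. ]
[542.  289.9 184. ]
```

```bash
python3 -m jog '[{"x":-4,"y":25,"z":-1,"ax":0,"ay":0,"az":0,"grip":40},{"x":-4,"y":60,"z":-1,"ax":0,"ay":0,"az":0,"grip":40},{"x":-4,"y":95,"z":-1,"ax":0,"ay":0,"az":0,"grip":40},{"x":-4,"y":125,"z":-1,"ax":0,"ay":0,"az":0,"grip":40},{"x":-4,"y":138,"z":-1,"ax":0,"ay":0,"az":0,"grip":40}]'
python3 -m jog '[{"x":0,"y":0,"z":0,"ax":0,"ay":0,"az":0,"grip":40},{"x":0,"y":0,"z":0,"ax":0,"ay":0,"az":0,"grip":40},{"x":0,"y":4,"z":0,"ax":0,"ay":0,"az":0,"grip":40},{"x":0,"y":8,"z":0,"ax":0,"ay":0,"az":0,"grip":40},{"x":0,"y":8,"z":0,"ax":0,"ay":0,"az":0,"grip":40}]'
python3 -c "
from h import *
go(475,293,0,-90)"
```

```text
clock: 23.4
eef_pos: [474.0, 292.2, 16.9]
tool_rot: [-1.571, -0.003, -1.572]
force: [-0.4, 0.6, -1.1]
width: 49.3
clock: 23.9
eef_pos: [474.8, 294.9, 11.6]
tool_rot: [-1.567, 0.0, -1.569]
force: [-0.7, -0.5, -1.0]
width: 49.0
t 23.9 pos [474.8 294.9  11.6] yaw -89.9 w 49.0 F [-0.7 -0.5 -1. ]
shift [ 1.9 11.6  0.2] turn [-0.003  0.002 -0.   ]
```

```bash
python3 -m jog '[{"x":0,"y":3,"z":0,"ax":0,"ay":0,"az":0,"grip":40},{"x":0,"y":6,"z":0,"ax":0,"ay":0,"az":0,"grip":40},{"x":0,"y":8,"z":0,"ax":0,"ay":0,"az":0,"grip":40},{"x":0,"y":10,"z":0,"ax":0,"ay":0,"az":0,"grip":40}]'
python3 -m jog '[{"x":0,"y":1,"z":0,"ax":0,"ay":0,"az":0,"grip":40},{"x":0,"y":2,"z":0,"ax":0,"ay":0,"az":0,"grip":40},{"x":0,"y":2,"z":0,"ax":0,"ay":0,"az":0,"grip":40}]'
```

```text
clock: 24.3
eef_pos: [474.7, 294.7, 1.0]
tool_rot: [-1.568, -0.0, -1.569]
force: [0.4, -0.2, -1.8]
width: 49.5
clock: 24.6
eef_pos: [474.6, 294.6, -0.1]
tool_rot: [-1.568, 0.0, -1.569]
force: [-2.1, -1.1, 4.6]
width: 49.2
```

Contact; release and rise.

```bash
python3 -m jog '[{"x":0,"y":0,"z":0,"ax":0,"ay":0,"az":0,"grip":54},{"x":0,"y":0,"z":0,"ax":0,"ay":0,"az":0,"grip":60},{"x":0,"y":0,"z":0,"ax":0,"ay":0,"az":0,"grip":66},{"x":0,"y":-10,"z":0,"ax":0,"ay":0,"az":0,"grip":66}]'
python3 -m jog '[{"x":0,"y":-30,"z":0,"ax":0,"ay":0,"az":0,"grip":66},{"x":0,"y":-70,"z":0,"ax":0,"ay":0,"az":0,"grip":66},{"x":0,"y":-110,"z":0,"ax":0,"ay":0,"az":0,"grip":66},{"x":0,"y":-150,"z":0,"ax":0,"ay":0,"az":0,"grip":66},{"x":0,"y":-180,"z":0,"ax":0,"ay":0,"az":0,"grip":66}]'
python3 -c "
from h import *
go(565,100,180,-90);snap('scene','s17.png')
c=cv2.imread('pics/s17.png');cv2.imwrite('pics/s17c.png',cv2.resize(c[200:410,280:560],None,fx=2.7,fy=2.7,interpolation=cv2.INTER_CUBIC))"
```

```text
clock: 25.0
eef_pos: [473.9, 294.2, 8.6]
tool_rot: [-1.57, -0.001, -1.569]
force: [-0.6, -0.6, -0.4]
width: 66.0
clock: 25.5
eef_pos: [474.8, 294.9, 192.6]
tool_rot: [-1.565, 0.002, -1.569]
force: [0.4, 0.3, -0.2]
width: 65.9
t 25.5 pos [474.8 294.9 192.6] yaw -89.9 w 65.9 F [ 0.4  0.3 -0.2]
shift [195.1  12.8  89.8] turn [-0.006  0.002 -0.002]
```

View pics/s17c.png

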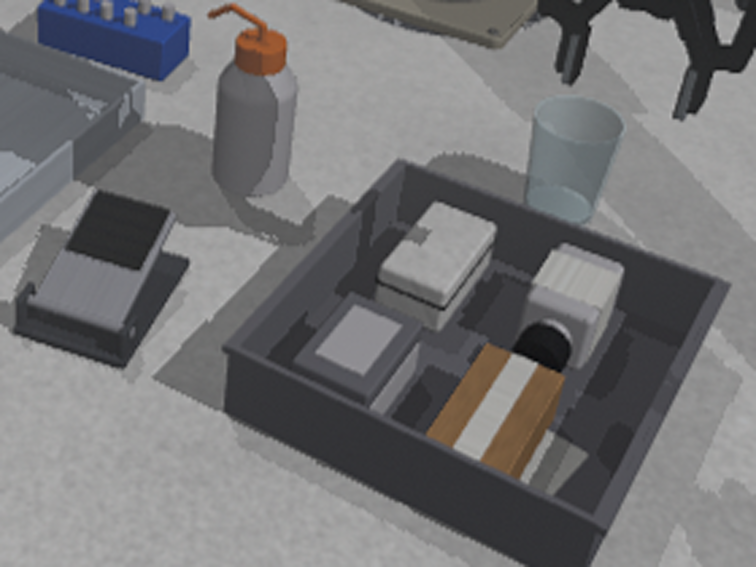

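```bash
python3 -m jog '[{"x":35,"y":0,"z":15,"ax":0,"ay":-0.03,"az":0,"grip":0},{"x":75,"y":0,"z":32,"ax":0,"ay":-0.06,"az":0,"grip":0},{"x":115,"y":0,"z":49,"ax":0,"ay":-0.09,"az":0,"grip":0},{"x":155,"y":0,"z":66,"ax":0,"ay":-0.12,"az":0,"grip":0},{"x":195,"y":0,"z":83,"ax":0,"ay":-0.15,"az":0,"grip":0}]'
python3 -c "
from h import *
go(608,-12,190,-82)"
```

```text
clock: 26.05
eef_pos: [557.9, 98.2, 190.1]
tool_rot: [-1.567, -0.0, -1.418]
force: [1.0, 0.4, 0.5]
width: -0.0
t 26.05 pos [557.9  98.2 190.1] yaw -81.2 w -0.0 F [1.  0.4 0.5]
shift [116.6   0.2  32.7] turn [-0.004  0.014  0.   ]
```

```bash
python3 -m jog '[{"x":40,"y":0,"z":11,"ax":0,"ay":0,"az":0,"grip":0},{"x":80,"y":0,"z":22,"ax":0,"ay":0,"az":0,"grip":0},{"x":113,"y":0,"z":32,"ax":0,"ay":0,"az":0,"grip":0},{"x":113,"y":0,"z":32,"ax":0,"ay":0,"az":0,"grip":0},{"x":113,"y":0,"z":32,"ax":0,"ay":0,"az":0,"grip":0}]'
python3 -m jog '[{"x":0,"y":0,"z":0,"ax":0,"ay":0,"az":0,"grip":0},{"x":0,"y":0,"z":0,"ax":0,"ay":0,"az":0,"grip":0}]'
python3 -c "
from h import *
go(608,-12,190,-82);snap('wrist','w18.png');snap('top','t18.png');
c=cv2.imread('pics/t18.png');cv2.imwrite('pics/t18c.png',cv2.resize(c[145:315,130:320],None,fx=3.5,fy=3.5,interpolation=cv2.INTER_CUBIC))"
```

```text
clock: 26.55
eef_pos: [606.1, -8.0, 189.8]
tool_rot: [-1.568, -0.0, -1.421]
force: [0.9, -0.1, -0.0]
width: 0.2
clock: 26.75
eef_pos: [605.8, -5.1, 189.8]
tool_rot: [-1.568, 0.001, -1.417]
force: [-0.0, 0.2, -0.1]
width: 0.1
t 26.75 pos [605.8  -5.1 189.8] yaw -81.2 w 0.1 F [-0.   0.2 -0.1]
shift [ 7.1 -0.2  1.1] turn [-0.003  0.015 -0.001]
```

View pics/w18.png

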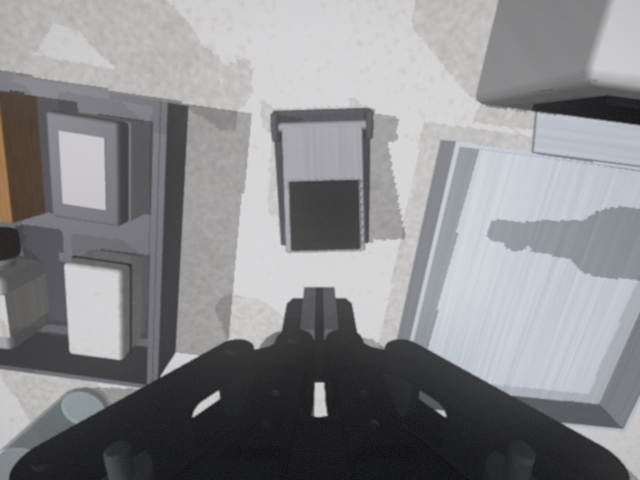

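View pics/t18c.png

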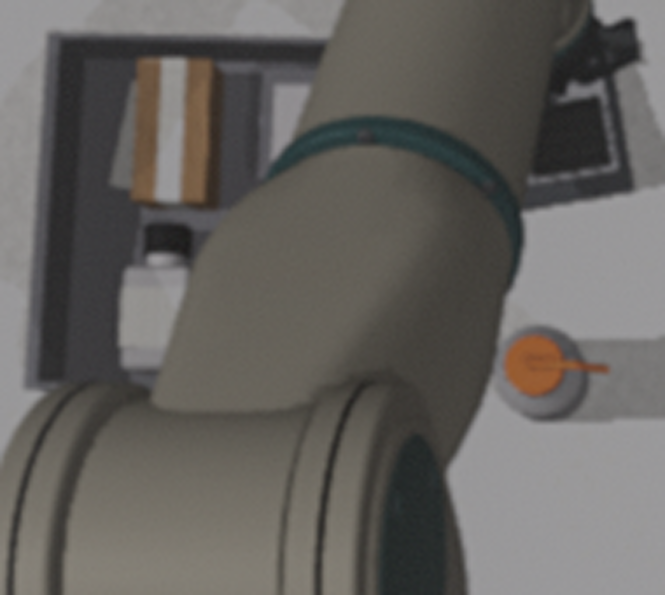

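Run:
```python
from h import *
import pickle
im=pickle.load(open('pics/w18.png.pkl','rb'))
q=[pix(im,290,181,47),pix(im,361,181,47),pix(im,360,247,60),pix(im,290,247,60)]
print(q,np.mean(q,0)); c=np.mean(q,0)
go(c[0],c[1],80,-82)
```

```text
[array([635.7,  25. ,  47. ]), array([645. , -34.6,  47. ]), array([590.8, -42.7,  60. ]), array([581.5,  16.9,  60. ])] [613.25  -8.85  53.5 ]
t 26.85 pos [606.   -5.6 189.8] yaw -81.2 w 0.2 F [ 0.3 -0.3  0.4]
shift [  4.3 109.8   6.4] turn [-0.003  0.014 -0.   ]
```

```bash
python3 -m jog '[{"x":4,"y":30,"z":4,"ax":0,"ay":0.014,"az":0,"grip":0},{"x":4,"y":70,"z":4,"ax":0,"ay":0.014,"az":0,"grip":0},{"x":4,"y":110,"z":4,"ax":0,"ay":0.014,"az":0,"grip":0},{"x":4,"y":120,"z":4,"ax":0,"ay":0.014,"az":0,"grip":0},{"x":4,"y":120,"z":4,"ax":0,"ay":0.014,"az":0,"grip":0}]'
python3 -c "
from h import *
go(611,-9,50,-82);snap('wrist','w19.png')"
```

```text
clock: 27.35
eef_pos: [610.0, -9.8, 68.5]
tool_rot: [-1.571, 0.0, -1.432]
force: [0.3, -0.4, 0.7]
width: 0.1
t 27.35 pos [610.   -9.8  68.5] yaw -82.1 w 0.1 F [ 0.3 -0.4  0.7]
shift [-0.7 18.5  1.1] turn [ 0.    -0.001 -0.   ]
```

View pics/w19.png

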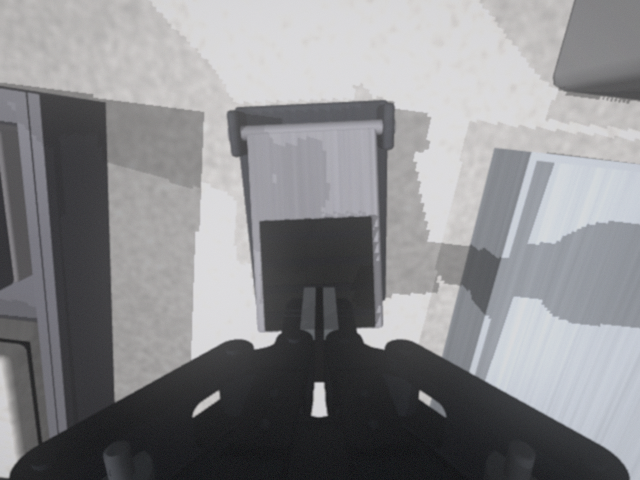

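```bash
python3 -m jog '[{"x":0,"y":8,"z":1,"ax":0,"ay":0,"az":0,"grip":0},{"x":0,"y":16,"z":1,"ax":0,"ay":0,"az":0,"grip":0},{"x":0,"y":24,"z":1,"ax":0,"ay":0,"az":0,"grip":0},{"x":0,"y":28,"z":1,"ax":0,"ay":0,"az":0,"grip":0},{"x":0,"y":28,"z":1,"ax":0,"ay":0,"az":0,"grip":0}]'
python3 -m jog '[{"x":0,"y":3,"z":0,"ax":0,"ay":0,"az":0,"grip":0},{"x":0,"y":6,"z":0,"ax":0,"ay":0,"az":0,"grip":0},{"x":0,"y":6,"z":0,"ax":0,"ay":0,"az":0,"grip":0}]'
```

```text
clock: 27.9
eef_pos: [612.0, -10.3, 41.2]
tool_rot: [-1.568, -0.0, -1.433]
force: [0.2, 0.4, 0.4]
width: 0.1
clock: 28.2
eef_pos: [611.7, -10.5, 35.9]
tool_rot: [-1.569, -0.0, -1.433]
force: [-2.3, -0.0, 5.3]
width: 0.4
```

```bash
python3 -m jog '[{"x":0,"y":5,"z":0,"ax":0,"ay":0,"az":0,"grip":0},{"x":0,"y":10,"z":0,"ax":0,"ay":0,"az":0,"grip":0},{"x":0,"y":15,"z":0,"ax":0,"ay":0,"az":0,"grip":0},{"x":0,"y":18,"z":0,"ax":0,"ay":0,"az":0,"grip":0},{"x":0,"y":18,"z":0,"ax":0,"ay":0,"az":0,"grip":0}]'
python3 -m jog '[{"x":0,"y":2,"z":0,"ax":0,"ay":0,"az":0,"grip":0},{"x":0,"y":4,"z":0,"ax":0,"ay":0,"az":0,"grip":0},{"x":0,"y":4,"z":0,"ax":0,"ay":0,"az":0,"grip":0}]'
```

```text
clock: 28.7
eef_pos: [609.9, -10.9, 19.3]
tool_rot: [-1.572, 0.0, -1.434]
force: [-8.0, 0.0, 16.5]
width: 0.3
clock: 29.0
eef_pos: [610.0, -10.9, 18.7]
tool_rot: [-1.572, 0.001, -1.434]
force: [-15.5, -0.6, 43.8]
width: 0.1
```

```bash
python3 -m jog '[{"x":0,"y":-1,"z":0,"ax":0,"ay":0,"az":0,"grip":0},{"x":0,"y":-2,"z":0,"ax":0,"ay":0,"az":0,"grip":0},{"x":0,"y":-2,"z":0,"ax":0,"ay":0,"az":0,"grip":0},{"x":0,"y":-2,"z":0,"ax":0,"ay":0,"az":0,"grip":0}]'
python3 -c "
from h import *
snap('scene','s20.png')
c=cv2.imread('pics/s20.png');cv2.imwrite('pics/s20c.png',cv2.resize(c[200:360,240:400],None,fx=3.5,fy=3.5,interpolation=cv2.INTER_CUBIC))"
```

```text
clock: 29.4
eef_pos: [609.9, -11.0, 19.0]
tool_rot: [-1.572, 0.0, -1.434]
force: [-11.6, -0.8, 30.6]
width: 0.1
```

View pics/s20c.png

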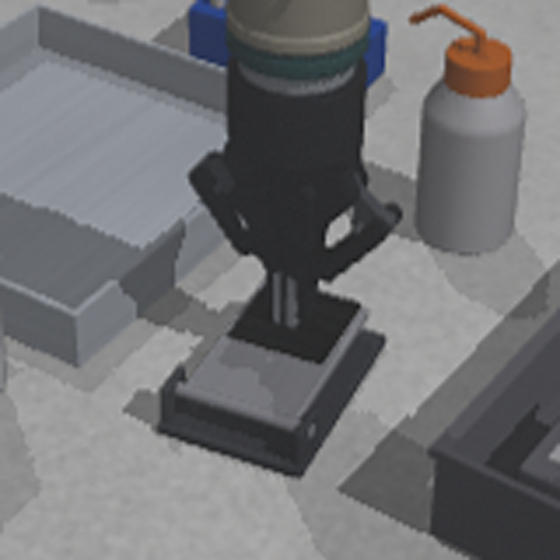

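Plate is level at its stop (force 30 N, no further travel). Release and move clear.

```bash
python3 -m jog '[{"x":0,"y":-6,"z":0,"ax":0,"ay":0,"az":0,"grip":0},{"x":0,"y":-14,"z":0,"ax":0,"ay":0,"az":0,"grip":0},{"x":0,"y":-25,"z":0,"ax":0,"ay":0,"az":0,"grip":0},{"x":0,"y":-55,"z":0,"ax":0,"ay":0,"az":0,"grip":0},{"x":0,"y":-95,"z":0,"ax":0,"ay":0,"az":0,"grip":0}]'
python3 -m jog '[{"x":35,"y":-40,"z":0,"ax":0,"ay":0,"az":0,"grip":0},{"x":75,"y":-60,"z":0,"ax":0,"ay":0,"az":0,"grip":0},{"x":120,"y":-60,"z":0,"ax":0,"ay":0,"az":0,"grip":0},{"x":165,"y":-60,"z":0,"ax":0,"ay":0,"az":0,"grip":0},{"x":200,"y":-60,"z":0,"ax":0,"ay":0,"az":0,"grip":0}]'
python3 -m jog '[{"x":0,"y":0,"z":0,"ax":0,"ay":0,"az":0,"grip":0},{"x":0,"y":0,"z":0,"ax":0,"ay":0,"az":0,"grip":0},{"x":0,"y":0,"z":0,"ax":0,"ay":0,"az":0,"grip":0}]'
python3 -c "
from h import *
snap('scene','s21.png');snap('top','t21.png');print(read_state()['force'])
c=cv2.imread('pics/s21.png');cv2.imwrite('pics/s21c.png',cv2.resize(c[170:410,260:560],None,fx=2.5,fy=2.5,interpolation=cv2.INTER_CUBIC))
c=cv2.imread('pics/t21.png');cv2.imwrite('pics/t21c.png',cv2.resize(c[145:315,130:320],None,fx=3.5,fy=3.5,interpolation=cv2.INTER_CUBIC))"
```

```text
clock: 29.95
eef_pos: [610.4, -10.1, 110.1]
tool_rot: [-1.572, 0.0, -1.433]
force: [-0.2, -1.0, 0.0]
width: 0.2
clock: 30.45
eef_pos: [639.0, -212.0, 171.3]
tool_rot: [-1.568, -0.002, -1.435]
force: [1.1, -0.6, -0.2]
width: -0.2
clock: 30.75
eef_pos: [639.4, -206.3, 170.5]
tool_rot: [-1.568, 0.001, -1.431]
force: [0.4, 0.3, -0.4]
width: -0.3
[-0.07202428  1.33851358 -0.60115241]
```

View pics/s21c.png

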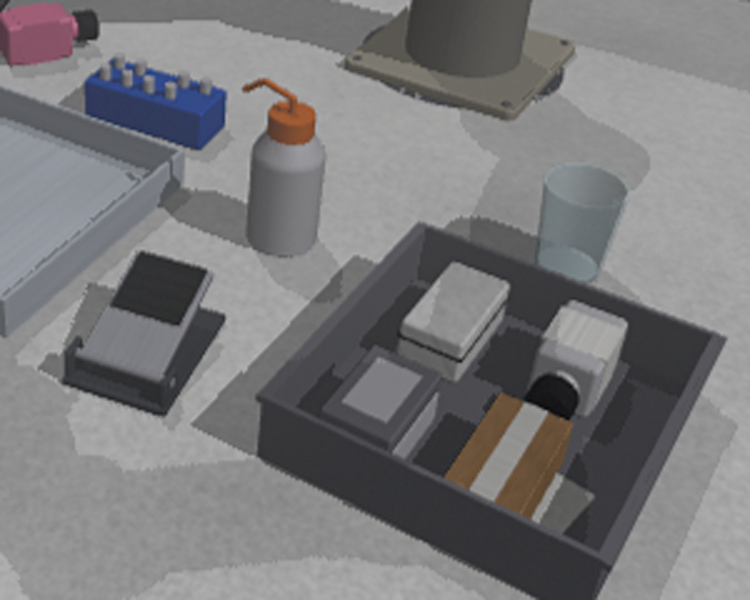

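View pics/t21c.png

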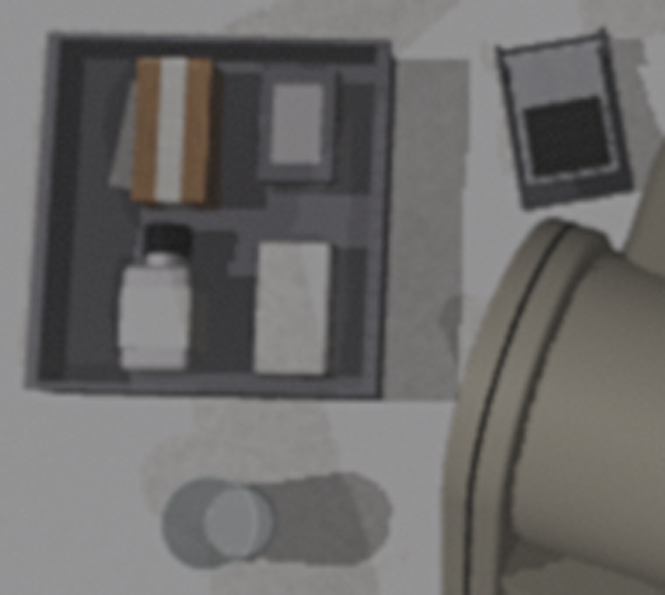

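```bash
python3 -c "
from cell import *
print(finish_job())"
```

```text
the job is handed in; nothing more can be done
None
```

I moved the tip box, carton and square bottle from the tray into the tote. Each was lowered until the wrist force showed floor contact, then released. After all three were in, I pressed the treadle to its stop, let it come up, and handed the job in at about 31 s.

**Last checks**
- The last scene and top pictures show all three parts and the case flat and separate in the tote. The treadle is up and the arm is clear of everything.
- By the TCP readings at release and my picture measurements, every origin lies at least 14 mm inside the x limit and 38 mm inside the y limit.
- The wash bottle, beaker and rack stand where they were. The treadle plate looked level in the picture taken while it was pressed, and it stayed down for more than 0.4 s.

**What disagreed**
- **Fingertip position:** the tips sat about 18 mm behind the reported TCP, not 11 mm ahead of it as described. Because of this, my first try at the tip box closed on its lid with about 20 N. A new picture showed it had not moved noticeably, and I corrected the height for all later grasps.
- **Treadle force:** the wrist force briefly reached 44 N at the stop. Only the fingertips were pressing.
- **Tip box:** it lay only about 8 degrees off the carton's length, not crosswise as described.

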